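# Load the measuring rack in tray order

### The arm

A 7-joint arm with a two-finger parallel gripper is mounted at the origin on the work surface. World frame = base frame: x ahead of the robot, y to its left, z up, the work surface at z = 0. Lengths are in m, angles in rad, forces in N, time in s.
With the tool pointing down it reaches from about 0.425 to 0.925 m from the base axis. Payload 6.8 kg.
Tool frame: the origin (TCP) lies at the very end of the fingers, on their centre line; the grasp point (between the pads) lies 19 mm behind it; z points along the fingers, y is the line along which they close (so a half turn about z gives the same grasp; the last joint's range is limited). The gripper opens to 85 mm and grips with 20 to 120 N. Pads are 22 mm wide; open, the fingers measure 114 mm over their backs; the gripper's body (76 mm by 85 mm) begins 54 mm behind the grasp point. The pads swing forward as they close: fully open they stand 13 mm farther back than shut.
Start: joints at [1.226, 0.477, 0.022, 1.555, -0.011, 1.109, -0.083], TCP at [0.158, -0.656, 0.208] pointing down, gripper open.
Joint ranges: [-2.96, 2.96], [-0.34, 2.1], [-1.41, 1.46], [0.24, 2.44], [-1.37, 4.51], [0.17, 1.92], [-2.96, 2.96]. Speed limits (rad/s): [2.39, 2.39, 3.14, 3.14, 3.14, 3.14, 3.14].

### API

Orientations are given as a rotation vector (axis times angle).
In Python, from bench import get_obs, grab_frame, hand_in gives the robot as it stands.
- The arm moves only by the tool drive_tool, never from a script. Its argument "rows" is a list of rows, each an object with "offset": the shift along the tool's x, y, z as a fraction of full scale, a list of three; "rotation": the turn, a rotation vector about the tool's x, y, z as a fraction of full scale, a list of three; "claw": the opening, from 0 (shut) to 1 (fully open). In form: [{"offset": [tx, ty, tz], "rotation": [wx, wy, wz], "claw": claw}, ...]. A call has 1 to 20 rows; each row is the pose to reach, as a shift and turn from the pose commanded when the call began, along the tool's axes at that moment; what a row does not reach only later rows make up. Full scale, the value 1, is 0.15 m for a shift and 2 rad for a turn. A row lasts 1/12 s, in which the tool goes at most 41.7 mm and 7.16 degrees, less where a joint would pass 70% of its speed; a pose out of reach is approached as far as the arm can. A call with a number of a shift or a turn outside -1 to 1 is refused whole. A call with a gripper value outside its range is refused whole. The fingers move at their own pace and stop on an object; "force" is the grip in N (left out, the last holds). Time passes only in rows, so rows that repeat a pose let the fingers close. It gives the time, the measured TCP pose, the force, the opening and the grip force at its end, in the units of the state.
- get_obs(): the state, without advancing time (a new reading comes with each control period).
- grab_frame(name): name is "scene" or "top"; returns a dict with "frame" (400x640x3 uint8, red, green, blue), "z_map" (400x640 float32, m along the optical axis (not along the pixel's ray), 0 where there is no reading), "vfov" (degrees; the focal length in pixels is half the picture's height over the tangent of half this angle, whatever the lens; pixels are square), "cx", "cy" (the principal point, pixels), "D" ([k1, k2, p1, p2, k3] as OpenCV has them; the pictures are not rectified), "R" (3x3) and "t" (3): a world point X has camera coordinates R X + t. Camera axes: x right, y down, z forward; pixel columns grow to the right and rows downward; lengths in m; the calibration is good to about 2 mm. A picture is of the moment at which its call begins.
- hand_in(): hands the job in; it is judged then, once.
The state is a dict: "clock": time; "joints": joint angles; "qvel": joint speeds; "tau": joint torques, N m; "tcp_pos": TCP position; "orientation": TCP orientation; "contact_force": force on the tool from outside, world axes, zero at the start; "moment": the same for the moment, N m; "grip_width": finger opening in m; "gripper_force": force on a finger pad.
Only numpy, scipy, OpenCV 4.12 (cv2) and the standard library are available. Lean on these libraries where they do the work, as an engineer would, in place of code of your own. Each camera call takes 0.05 s, during which the arm holds its last target. There are 200 camera calls.

### The job

Move the four turned parts from the black kit tray into the aluminium measuring rack, one standing upright in each cell and in the same sequence counted from the yellow ends: the part nearest the tray's yellow end goes in the cell nearest the rack's yellow end, and so on down the row. Never let a part fall over, and leave the reference sphere where it is.

Things in the scene. Friction and masses are not known exactly. Their poses are not given: they have to be found in the camera images.
- part_red: loose turned steel part, upright, with a red collar; 0.17-0.34 kg, 82 mm high: foot 32 mm diameter to height 12, shank 26 mm diameter from 12 to 62 (grip here), red collar 32 mm diameter from 62 to 74, tip 14 mm diameter above. Origin: centre of the underside, z up its axis. Starts on the red pad, within 9 mm of its centre.
- part_blue: loose turned steel part, upright, with a blue collar; 0.17-0.34 kg, 82 mm high: foot 32 mm diameter to height 12, shank 26 mm diameter from 12 to 62 (grip here), blue collar 32 mm diameter from 62 to 74, tip 14 mm diameter above. Origin: centre of the underside, z up its axis. Starts on the blue pad, within 9 mm of its centre.
- part_green: loose turned steel part, upright, with a green collar; 0.17-0.34 kg, 82 mm high: foot 32 mm diameter to height 12, shank 26 mm diameter from 12 to 62 (grip here), green collar 32 mm diameter from 62 to 74, tip 14 mm diameter above. Origin: centre of the underside, z up its axis. Starts on the green pad, within 9 mm of its centre.
- part_white: loose turned steel part, upright, with a white collar; 0.17-0.34 kg, 82 mm high: foot 32 mm diameter to height 12, shank 26 mm diameter from 12 to 62 (grip here), white collar 32 mm diameter from 62 to 74, tip 14 mm diameter above. Origin: centre of the underside, z up its axis. Starts on the white pad, within 9 mm of its centre.
- pad_red: flat red pad, 54 x 54 x 3 mm, fixed in one cell (which one varies) of the black kit tray and seen around the foot of the red-collared part. The tray, 70 mm wide, has a row of four 58 mm cells 64 mm apart, 6 mm walls; a yellow block marks one end. Origin: pad centre, underside; x across the row, y along it towards the tray's yellow end. Above table: pad top 9, walls 18 mm. Fixed.
- pad_blue: flat blue pad, 54 x 54 x 3 mm, fixed in one cell (which one varies) of the black kit tray and seen around the foot of the blue-collared part. The tray, 70 mm wide, has a row of four 58 mm cells 64 mm apart, 6 mm walls; a yellow block marks one end. Origin: pad centre, underside; x across the row, y along it towards the tray's yellow end. Above table: pad top 9, walls 18 mm. Fixed.
- pad_green: flat green pad, 54 x 54 x 3 mm, fixed in one cell (which one varies) of the black kit tray and seen around the foot of the green-collared part. The tray, 70 mm wide, has a row of four 58 mm cells 64 mm apart, 6 mm walls; a yellow block marks one end. Origin: pad centre, underside; x across the row, y along it towards the tray's yellow end. Above table: pad top 9, walls 18 mm. Fixed.
- pad_white: flat white pad, 54 x 54 x 3 mm, fixed in one cell (which one varies) of the black kit tray and seen around the foot of the white-collared part. The tray, 70 mm wide, has a row of four 58 mm cells 64 mm apart, 6 mm walls; a yellow block marks one end. Origin: pad centre, underside; x across the row, y along it towards the tray's yellow end. Above table: pad top 9, walls 18 mm. Fixed.
- measuring_rack: aluminium measuring rack, empty at the start, dark cell floors: 70 mm wide, four 58 mm square cells in a row at y = +96, +32, -32, -96 mm, 6 mm walls; a yellow block 24 mm long, high as the walls, marks the +y end. Origin: row centre, underside; x across, y along the row to the yellow end, z up. Fixed; on either side, turned any way. Above table: cell floors 10, wall tops 22 mm.
- reference_sphere: bystander: loose reference sphere, a white 26 mm ball on a thin stem on a dark steel foot 52 mm in diameter, 73 mm high. Origin at the centre of its underside.
Mind the look-alikes: they are no part of the job. Leave any orange look-alike of the part_white alone.

How it is judged:
By the outcome, as a careful person would: the job done as asked, in the order asked, and still so for the second after the job is handed in, with the robot touching nothing.
It also fails if it takes over 112 s, if anything falls off the work surface, if the arm or the gripper's body presses on something with over 40 N, if the wrist force passes 120 N, or if a joint passes its speed limit or range.

## Working session

There is one attempt and no reset: what is moved stays moved. The work goes in short steps, Python scripts to look and compute and a tool call to move; the robot and the scene stay as the last step left them, time stands still between calls to the robot, and variables do not carry over. Pictures are saved under pics/ and viewed, at most 14 in all, crops included, and the job is handed in when it is done.

Besides the shell and the picture viewer there is one more tool, called after "Call:" by a JSON object that holds its "api" and its "payload". drive_tool: Moves the arm, as the interface text tells. Its arguments: {"type":"object","properties":{"rows":{"type":"array","items":{"type":"object","properties":{"offset":{"type":"array","items":{"type":"number"}},"rotation":{"type":"array","items":{"type":"number"}},"claw":{"type":"number"}}}},"force":{"type":"number"}},"required":["rows"]}

```bash
mkdir -p pics; ls
python3 - <<'E'
from bench import *
import cv2,pickle
print(get_obs())
for n in("top","scene"):
    f=grab_frame(n); pickle.dump(f,open(n+".pkl","wb")); cv2.imwrite(f"pics/{n}0.png",f["frame"][:,:,::-1])
    print(n,f["vfov"],f["cx"],f["cy"],f["D"],f["R"],f["t"])
E
```

```text
pics
{'clock': 0.0, 'joints': array([ 1.2258928 ,  0.47781345,  0.02233003,  1.55646246, -0.0114822 ,
        1.10931239, -0.08308532]), 'qvel': array([ 3.86962522e-04,  1.10063601e-03, -1.16598488e-03, -5.48645788e-04,
       -1.47920546e-04, -3.85191691e-04,  2.81312838e-05]), 'tau': array([ 3.63603958e-04, -5.96452546e+01,  1.60782751e+00, -2.81191117e+01,
        1.23470227e-02,  9.41797625e-03,  1.54432473e-05]), 'tcp_pos': array([ 0.15818271, -0.65553806,  0.20691199]), 'orientation': array([-3.11776989e+00, -3.70967586e-01,  5.80755353e-04]), 'contact_force': array([0.41733761, 0.15208849, 0.90034831]), 'moment': array([ 0.03109123,  0.02800509, -0.01258461]), 'gripper_force': 0.0, 'grip_width': 0.08544706884262508}
top 46.60266335189457 323.2650421589404 197.46308858844088 [-0.12897639  0.          0.          0.          0.        ] [[ 0.01586946 -0.99983806 -0.00848634]
 [-0.99009262 -0.01452937 -0.13966208]
 [ 0.13951616  0.01061862 -0.99016286]] [-0.0311947   0.59198534  0.89169537]
scene 53.21867355716221 328.26010753715343 198.63312537575044 [0.03393274 0.         0.         0.         0.        ] [[ 0.60859814  0.79327465  0.01798982]
 [ 0.52202272 -0.3832139  -0.76199697]
 [-0.59757893  0.47314104 -0.64733066]] [-0.34661325 -0.30291128  1.34688137]
```

View pics/top0.png

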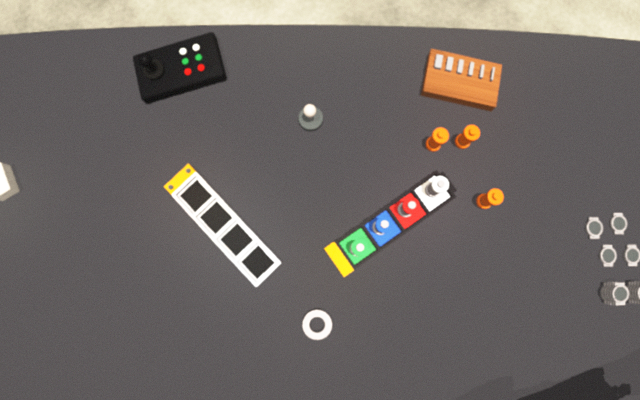

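View pics/scene0.png

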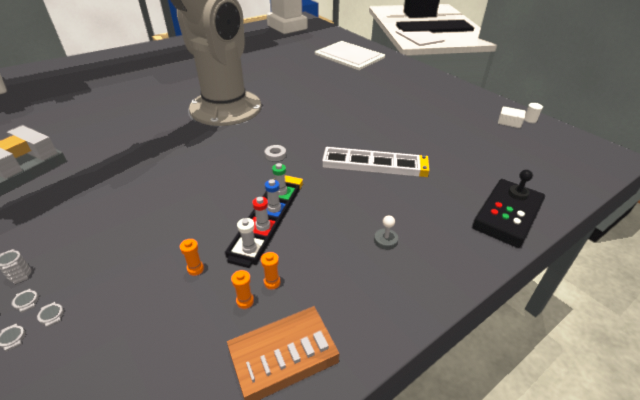

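```bash
cat > h.py <<'E'
import numpy as np,cv2
def K(f):
    F=200/np.tan(np.radians(f["vfov"]/2)); return np.array([[F,0,f["cx"]],[0,F,f["cy"]],[0,0,1]])
def norm(f,uv): return cv2.undistortPoints(np.float64(uv).reshape(-1,1,2),K(f),np.float64(f["D"])).reshape(-1,2)
def plane(f,uv,z):
    n=norm(f,uv); d=np.c_[n,np.ones(len(n))]@f["R"]; C=-f["R"].T@f["t"]
    return C+d*((z-C[2])/d[:,2])[:,None]
def cloud(f):
    v,u=np.mgrid[:400,:640]; n=norm(f,np.c_[u.ravel(),v.ravel()]); z=f["z_map"].ravel()
    P=(np.c_[n,np.ones(len(n))]*z[:,None]-f["t"])@f["R"]; P[z<=0]=np.nan
    return P.reshape(400,640,3)
def blobs(m,amin):
    n,l,s,c=cv2.connectedComponentsWithStats(m.astype(np.uint8)); return [(c[i],s[i,4],l==i) for i in range(1,n) if s[i,4]>=amin]
E
python3 - <<'E'
import pickle; from h import *
np.set_printoptions(precision=4,suppress=True)
for n in("top","scene"):
    f=pickle.load(open(n+".pkl","rb")); P=cloud(f); Z=P[...,2]; hsv=cv2.cvtColor(f["frame"],cv2.COLOR_RGB2HSV)
    print(n,"C",-f["R"].T@f["t"])
    for c,a,m in blobs((Z>.08)&(Z<.1)&(P[...,0]>.3)&(P[...,0]<1),8): # tops of parts
        w=plane(f,[c],.083)[0]; t=m&(Z>.0875)
        tc=np.argwhere(t)[:,::-1].mean(0) if t.any() else c
        print("part",c,a,w[:2],"tip",t.sum(),plane(f,[tc],.091)[0,:2],"z",Z[m].max(),"rgb",f["frame"][m].mean(0))
    for nm,lo,hi in(("g",(45,120,50),(80,255,255)),("b",(95,120,60),(125,255,255)),("y",(18,140,100),(32,255,255))):
        for c,a,m in blobs(cv2.inRange(hsv,lo,hi)>0,60): print(nm,c,a,plane(f,[c],.02)[0,:2],"z",np.nanmedian(Z[m]))
    # rack: dark floors inside rack + depth walls
    reg=(Z>.016)&(Z<.03)
    for c,a,m in blobs(reg,150):
        pts=P[m][:,:2].astype(np.float32); r=cv2.minAreaRect(pts); print("rim",c,a,r,cv2.boxPoints(r).round(4).tolist())
    g=cv2.cvtColor(f["frame"],cv2.COLOR_RGB2GRAY)
    if n=="top":
        for c,a,m in blobs((g<45)&(np.indices(g.shape)[0]>170)&(np.indices(g.shape)[1]>160)&(np.indices(g.shape)[1]<290)&(np.indices(g.shape)[0]<290),200): print("dark",c,a,plane(f,[c],.010)[0,:2],plane(f,[c],.016)[0,:2])
    for c,a,m in blobs((Z>.05)&(Z<.08)&(P[...,0]>.3)&(P[...,0]<1.1),8): print("mid",c,a,P[m].mean(0))
E
```

```text
top C [ 0.4622 -0.0321  0.9653]
part [147.0526  62.0526] 57 [0.8651 0.3478] tip 55 [0.8616 0.3445] z 0.09994688613669263 rgb [23.7368 22.4737 22.0351]
part [473.     130.7812] 32 [ 0.7247 -0.3179] tip 0 [ 0.7223 -0.3153] z 0.08374857001802989 rgb [253.4375 173.9375  34.0938]
part [441.1111 133.9259] 27 [ 0.7166 -0.2532] tip 0 [ 0.7143 -0.2512] z 0.08368576659555718 rgb [253.7037 179.3704  38.037 ]
part [440.1863 183.8922] 204 [ 0.6164 -0.2489] tip 43 [ 0.6166 -0.2488] z 0.09360421060365909 rgb [251.4412 250.5098 249.4265]
part [496.4571 195.8286] 35 [ 0.5947 -0.3603] tip 0 [ 0.5935 -0.3573] z 0.08474353912809787 rgb [253.7143 182.0286  40.3714]
part [410.3558 205.0769] 208 [ 0.5742 -0.1901] tip 45 [ 0.574  -0.1899] z 0.09322017793448611 rgb [250.     117.3029 109.7452]
part [384.0417 224.2454] 216 [ 0.5367 -0.1393] tip 41 [ 0.5368 -0.139 ] z 0.09528915370271224 rgb [134.2546 182.3333 244.3148]
part [359.7706 247.1927] 218 [ 0.4925 -0.0932] tip 39 [ 0.4929 -0.0934] z 0.09444906568689922 rgb [152.6009 242.7752 169.9633]
g [357.4731 245.1044] 594 [ 0.4988 -0.0929] z 0.008865065058028136
[... 7610 characters left out ...]
 -0.25049999356269836], [0.8263000249862671, -0.23010000586509705]]
mid [590.8478  48.1007] 854 [0.5141 1.3763 0.0651]
mid [535.0476 105.2143] 42 [0.649  0.772  0.0511]
mid [279.3163 176.0612] 98 [ 0.5015 -0.0973  0.066 ]
mid [520.8793 185.3276] 58 [0.8666 0.3439 0.0644]
mid [272.913  192.7304] 115 [ 0.546  -0.1425  0.0658]
mid [261.0678 210.9153] 118 [ 0.5832 -0.1951  0.0652]
mid [388.6293 221.2586] 116 [0.7718 0.0041 0.0664]
mid [247.1406 233.2734] 128 [ 0.6261 -0.2522  0.066 ]
mid [189.2042 248.8708] 240 [ 0.6009 -0.3626  0.0698]
mid [  8.6573 256.7832] 143 [ 0.3996 -0.6356  0.0511]
mid [270.0364 262.3927] 247 [ 0.7225 -0.2563  0.0697]
mid [240.9541 281.0636] 283 [ 0.7293 -0.3203  0.0704]
```

```bash
cat > t.py <<'E'
import sys,numpy as np
from bench import get_obs
from scipy.spatial.transform import Rotation as Ro
# args: x y z ydir_deg   -> offset, rotation fractions
def go(x,y,z,ang):
    o=get_obs(); R=Ro.from_rotvec(o["orientation"]); a=np.radians(ang)
    yv=np.array([np.cos(a),np.sin(a),0]); zv=np.array([0,0,-1.]); T=Ro.from_matrix(np.c_[np.cross(yv,zv),yv,zv])
    print("off",(R.inv().apply(np.array([x,y,z])-o["tcp_pos"])/.15).round(4),"rot",((R.inv()*T).as_rotvec()/2).round(4),
     "| t",round(o["clock"],2),"tcp",o["tcp_pos"].round(4),"q",o["joints"].round(2),"F",o["contact_force"].round(1),"w",round(o["grip_width"],4),round(o["gripper_force"],1))
if __name__=="__main__":
    v=list(map(float,sys.argv[1:]))
    for i in range(0,len(v),4): go(*v[i:i+4])
E
python3 t.py .4928 -.0927 .165 35.6 .325 -.375 .207 -20
```

```text
off [ 3.0488 -3.1241  0.2851] rot [-6.000e-04 -8.000e-04 -9.777e-01] | t 0.1 tcp [ 0.1582 -0.6556  0.207 ] q [ 1.23  0.48  0.02  1.56 -0.01  1.11 -0.08] F [0.5 0.8 0.4] w 0.0852 0.0
off [ 1.5198 -1.5576  0.0026] rot [-8.000e-04 -4.000e-04 -4.925e-01] | t 0.1 tcp [ 0.1582 -0.6556  0.207 ] q [ 1.23  0.48  0.02  1.56 -0.01  1.11 -0.08] F [0.5 0.8 0.4] w 0.0852 0.0
```

Call:
{"api": "drive_tool", "payload": {"rows": [{"offset": [0.1, -0.1, 0], "rotation": [0, 0, 0], "claw": 0.8}, {"offset": [0.22, -0.23, 0], "rotation": [0, 0, 0], "claw": 0.8}, {"offset": [0.36, -0.37, 0], "rotation": [0, 0, 0], "claw": 0.8}, {"offset": [0.5, -0.51, 0], "rotation": [0, 0, 0], "claw": 0.8}, {"offset": [0.64, -0.65, 0], "rotation": [0, 0, 0], "claw": 0.8}, {"offset": [0.76, -0.78, 0], "rotation": [0, 0, 0], "claw": 0.8}]}}

```text
clock: 0.6
tcp_pos: [0.2427, -0.5137, 0.2075]
orientation: [-3.119, -0.372, -0.0]
contact_force: [0.7, -0.3, -0.7]
grip_width: 0.0682
gripper_force: 0.0
```

Call:
{"api": "drive_tool", "payload": {"rows": [{"offset": [0.13, -0.13, 0], "rotation": [0, 0, 0], "claw": 0.8}, {"offset": [0.26, -0.26, 0], "rotation": [0, 0, 0], "claw": 0.8}, {"offset": [0.39, -0.39, 0], "rotation": [0, 0, 0], "claw": 0.8}, {"offset": [0.52, -0.52, 0], "rotation": [0, 0, 0], "claw": 0.8}, {"offset": [0.65, -0.66, 0], "rotation": [0, 0, 0], "claw": 0.8}, {"offset": [0.76, -0.78, 0], "rotation": [0, 0, 0], "claw": 0.8}]}}

```text
clock: 1.1
tcp_pos: [0.3258, -0.3732, 0.2077]
orientation: [-3.119, -0.373, 0.0]
contact_force: [0.5, 0.2, 0.3]
grip_width: 0.0683
gripper_force: 0.0
```

Call:
{"api": "drive_tool", "payload": {"rows": [{"offset": [0.13, -0.13, 0], "rotation": [0, 0, 0], "claw": 0.8}, {"offset": [0.26, -0.26, 0], "rotation": [0, 0, 0], "claw": 0.8}, {"offset": [0.39, -0.39, 0], "rotation": [0, 0, 0], "claw": 0.8}, {"offset": [0.52, -0.52, 0], "rotation": [0, 0, 0], "claw": 0.8}, {"offset": [0.65, -0.66, 0], "rotation": [0, 0, 0], "claw": 0.8}, {"offset": [0.76, -0.78, 0], "rotation": [0, 0, 0], "claw": 0.8}, {"offset": [0.76, -0.78, 0], "rotation": [0, 0, 0], "claw": 0.8}]}}

```text
clock: 1.68
tcp_pos: [0.4109, -0.2298, 0.2079]
orientation: [-3.117, -0.382, -0.002]
contact_force: [0.4, 0.1, -0.7]
grip_width: 0.0684
gripper_force: 0.0
```

```bash
python3 t.py .4928 -.0927 .165 35.6
```

```text
off [ 0.7501 -0.7544  0.2881] rot [ 2.00e-04 -1.20e-03 -9.74e-01] | t 1.68 tcp [ 0.4109 -0.2298  0.2079] q [ 0.61  0.15 -0.26  2.01  0.05  0.98 -0.99] F [ 0.4  0.1 -0.7] w 0.0684 0.0
```

Call:
{"api": "drive_tool", "payload": {"rows": [{"offset": [0.13, -0.13, 0.05], "rotation": [0, 0, -0.06], "claw": 0.8}, {"offset": [0.26, -0.26, 0.1], "rotation": [0, 0, -0.12], "claw": 0.8}, {"offset": [0.38, -0.38, 0.15], "rotation": [0, 0, -0.18], "claw": 0.8}, {"offset": [0.5, -0.5, 0.2], "rotation": [0, 0, -0.24], "claw": 0.8}, {"offset": [0.62, -0.62, 0.25], "rotation": [0, 0, -0.3], "claw": 0.8}, {"offset": [0.75, -0.754, 0.288], "rotation": [0, 0, -0.36], "claw": 0.8}, {"offset": [0.75, -0.754, 0.288], "rotation": [0, 0, -0.42], "claw": 0.8}, {"offset": [0.75, -0.754, 0.288], "rotation": [0, 0, -0.48], "claw": 0.8}, {"offset": [0.75, -0.754, 0.288], "rotation": [0, 0, -0.54], "claw": 0.8}, {"offset": [0.75, -0.754, 0.288], "rotation": [0, 0, -0.6], "claw": 0.8}, {"offset": [0.75, -0.754, 0.288], "rotation": [0, 0, -0.66], "claw": 0.8}, {"offset": [0.75, -0.754, 0.288], "rotation": [0, 0, -0.72], "claw": 0.8}, {"offset": [0.75, -0.754, 0.288], "rotation": [0, 0, -0.78], "claw": 0.8}, {"offset": [0.75, -0.754, 0.288], "rotation": [0, 0, -0.84], "claw": 0.8}, {"offset": [0.75, -0.754, 0.288], "rotation": [0, 0, -0.9], "claw": 0.8}, {"offset": [0.75, -0.754, 0.288], "rotation": [0, 0, -0.974], "claw": 0.8}, {"offset": [0.75, -0.754, 0.288], "rotation": [0, 0, -0.974], "claw": 0.8}, {"offset": [0.75, -0.754, 0.288], "rotation": [0, 0, -0.974], "claw": 0.8}, {"offset": [0.75, -0.754, 0.288], "rotation": [0, 0, -0.974], "claw": 0.8}]}}

```text
clock: 3.27
tcp_pos: [0.4911, -0.0987, 0.1645]
orientation: [-1.451, -2.786, 0.0]
contact_force: [-0.0, -0.0, 0.0]
grip_width: 0.0686
gripper_force: 0.0
```

```bash
python3 t.py .4928 -.0927 .034 35.6
```

```text
off [0.0263 0.0324 0.8703] rot [-0.0001 -0.0001 -0.0056] | t 3.27 tcp [ 0.4911 -0.0987  0.1645] q [ 0.63  0.31 -0.66  1.97  0.24  0.93  0.46] F [-0. -0.  0.] w 0.0686 0.0
```

Call:
{"api": "drive_tool", "payload": {"rows": [{"offset": [0.026, 0.032, 0], "rotation": [0, 0, -0.0056], "claw": 0.8}, {"offset": [0.026, 0.032, 0.1], "rotation": [0, 0, -0.0056], "claw": 0.8}, {"offset": [0.026, 0.032, 0.22], "rotation": [0, 0, -0.0056], "claw": 0.8}, {"offset": [0.026, 0.032, 0.36], "rotation": [0, 0, -0.0056], "claw": 0.8}, {"offset": [0.026, 0.032, 0.5], "rotation": [0, 0, -0.0056], "claw": 0.8}, {"offset": [0.026, 0.032, 0.64], "rotation": [0, 0, -0.0056], "claw": 0.8}, {"offset": [0.026, 0.032, 0.76], "rotation": [0, 0, -0.0056], "claw": 0.8}, {"offset": [0.026, 0.032, 0.83], "rotation": [0, 0, -0.0056], "claw": 0.8}, {"offset": [0.026, 0.032, 0.87], "rotation": [0, 0, -0.0056], "claw": 0.8}, {"offset": [0.026, 0.032, 0.87], "rotation": [0, 0, -0.0056], "claw": 0.8}, {"offset": [0.026, 0.032, 0.87], "rotation": [0, 0, -0.0056], "claw": 0.8}]}}

```text
clock: 4.18
tcp_pos: [0.4935, -0.0922, 0.0347]
orientation: [1.43, 2.796, 0.0]
contact_force: [0.1, 0.5, 0.3]
grip_width: 0.0682
gripper_force: 0.0
```

```bash
python3 t.py .4928 -.0927 .034 35.6
python3 - <<'E'
from bench import *; import cv2
f=grab_frame("scene"); cv2.imwrite("pics/s1.png",cv2.resize(f["frame"][60:310,130:530,::-1],None,fx=2,fy=2))
E
```

```text
off [ 0.0001 -0.0055  0.0045] rot [0.0002 0.0002 0.0019] | t 4.18 tcp [ 0.4935 -0.0922  0.0347] q [ 0.52  0.51 -0.56  2.07  0.43  0.68  0.3 ] F [0.1 0.5 0.3] w 0.0682 0.0
```

View pics/s1.png

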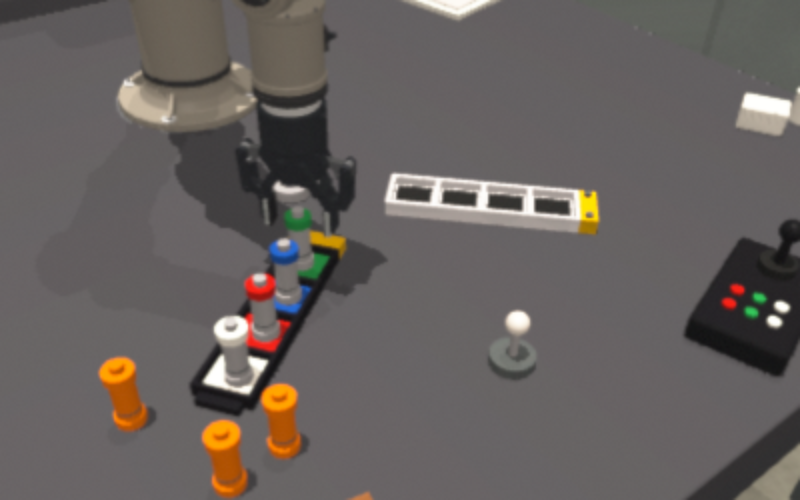

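Call:
{"api": "drive_tool", "payload": {"rows": [{"offset": [0, -0.0055, 0], "rotation": [0, 0, 0.002], "claw": 0.65}, {"offset": [0, -0.0055, 0], "rotation": [0, 0, 0.002], "claw": 0.5}, {"offset": [0, -0.0055, 0], "rotation": [0, 0, 0.002], "claw": 0.42}, {"offset": [0, -0.0055, 0], "rotation": [0, 0, 0.002], "claw": 0.36}, {"offset": [0, -0.0055, 0], "rotation": [0, 0, 0.002], "claw": 0.32}, {"offset": [0, -0.0055, 0], "rotation": [0, 0, 0.002], "claw": 0.28}, {"offset": [0, -0.0055, 0], "rotation": [0, 0, 0.002], "claw": 0.2}, {"offset": [0, -0.0055, 0], "rotation": [0, 0, 0.002], "claw": 0}, {"offset": [0, -0.0055, 0], "rotation": [0, 0, 0.002], "claw": 0}, {"offset": [0, -0.0055, 0], "rotation": [0, 0, 0.002], "claw": 0}], "force": 50}}

```text
clock: 5.07
tcp_pos: [0.4928, -0.0932, 0.0349]
orientation: [1.436, 2.793, -0.0]
contact_force: [-2.2, -0.0, 6.8]
grip_width: 0.03
gripper_force: 48.8
```

```bash
python3 t.py .4928 -.0927 .034 35.6 .4928 -.0927 .165 35.6
```

```text
off [0.003  0.002  0.0062] rot [ 0.0002  0.0006 -0.0002] | t 5.07 tcp [ 0.4928 -0.0932  0.0349] q [ 0.52  0.5  -0.56  2.07  0.43  0.68  0.3 ] F [-2.2 -0.   6.8] w 0.03 48.8
off [ 0.002   0.0024 -0.8671] rot [ 0.0002  0.0006 -0.0002] | t 5.07 tcp [ 0.4928 -0.0932  0.0349] q [ 0.52  0.5  -0.56  2.07  0.43  0.68  0.3 ] F [-2.2 -0.   6.8] w 0.03 48.8
```

Run:
```python
from bench import *; import cv2
f=grab_frame("scene"); cv2.imwrite("pics/s2.png",cv2.resize(f["frame"][120:220,230:330,::-1],None,fx=6,fy=6,interpolation=cv2.INTER_CUBIC))
```

```text
(no output)
```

View pics/s2.png

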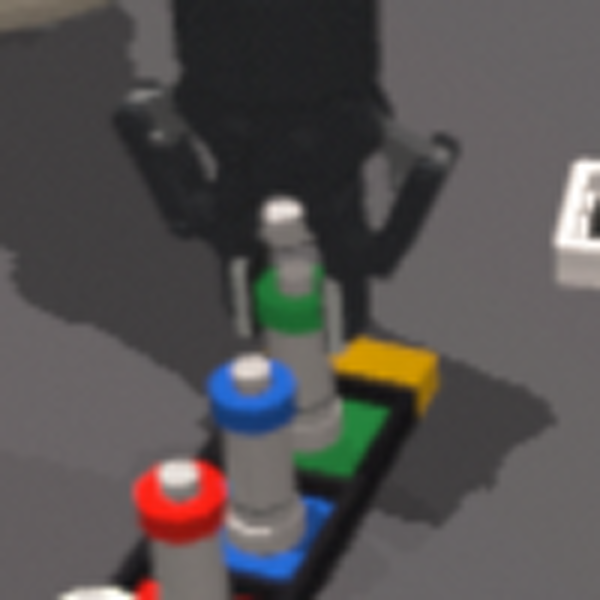

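Call:
{"api": "drive_tool", "payload": {"rows": [{"offset": [0.003, 0.002, 0], "rotation": [0, 0, 0], "claw": 0.4}, {"offset": [0.003, 0.002, 0], "rotation": [0, 0, 0], "claw": 0.5}, {"offset": [0.003, 0.002, 0], "rotation": [0, 0, 0], "claw": 0.6}, {"offset": [0.003, 0.002, 0], "rotation": [0, 0, 0], "claw": 0.6}, {"offset": [0.003, 0.002, 0.03], "rotation": [0, 0, 0], "claw": 0.6}, {"offset": [0.003, 0.002, 0.06], "rotation": [0, 0, 0], "claw": 0.6}, {"offset": [0.003, 0.002, 0.06], "rotation": [0, 0, 0], "claw": 0.6}, {"offset": [0.003, 0.002, 0.06], "rotation": [0, 0, 0], "claw": 0.6}]}}

```text
clock: 5.78
tcp_pos: [0.4919, -0.0923, 0.0247]
orientation: [-1.436, -2.793, 0.0]
contact_force: [0.0, 0.2, 0.5]
grip_width: 0.0513
gripper_force: 0.0
```

Call:
{"api": "drive_tool", "payload": {"rows": [{"offset": [0, 0, 0], "rotation": [0, 0, 0], "claw": 0.5}, {"offset": [0, 0, 0], "rotation": [0, 0, 0], "claw": 0.42}, {"offset": [0, 0, 0], "rotation": [0, 0, 0], "claw": 0.36}, {"offset": [0, 0, 0], "rotation": [0, 0, 0], "claw": 0.32}, {"offset": [0, 0, 0], "rotation": [0, 0, 0], "claw": 0.28}, {"offset": [0, 0, 0], "rotation": [0, 0, 0], "claw": 0.2}, {"offset": [0, 0, 0], "rotation": [0, 0, 0], "claw": 0}, {"offset": [0, 0, 0], "rotation": [0, 0, 0], "claw": 0}, {"offset": [0, 0, 0], "rotation": [0, 0, 0], "claw": 0}]}}

```text
clock: 6.53
tcp_pos: [0.4925, -0.0925, 0.0254]
orientation: [1.436, 2.794, -0.0]
contact_force: [-1.3, -1.2, 6.0]
grip_width: 0.0304
gripper_force: 49.2
```

```bash
python3 t.py .4928 -.0927 .165 35.6;  python3 - <<'E'
from bench import *; import cv2
f=grab_frame("scene"); cv2.imwrite("pics/s3.png",cv2.resize(f["frame"][120:220,230:330,::-1],None,fx=6,fy=6,interpolation=cv2.INTER_CUBIC))
E
```

```text
off [-0.0028  0.0012 -0.9306] rot [ 0.0001  0.0002 -0.0001] | t 6.53 tcp [ 0.4925 -0.0925  0.0254] q [ 0.51  0.52 -0.55  2.08  0.44  0.66  0.28] F [-1.3 -1.2  6. ] w 0.0304 49.2
```

View pics/s3.png

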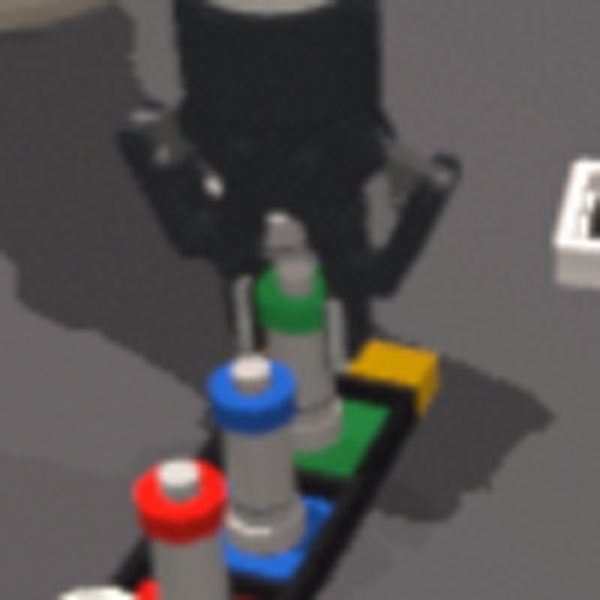

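Run:
```python
from bench import *; from h import *
f=grab_frame("scene"); o=get_obs()
from scipy.spatial.transform import Rotation as Ro
R=Ro.from_rotvec(o["orientation"]).as_matrix()
im=cv2.resize(f["frame"][120:220,230:330,::-1],None,fx=6,fy=6,interpolation=cv2.INTER_CUBIC)
for y,c in((.015,(0,0,255)),(-.015,(255,0,255))):
  for z in(0,-.019,-.038,-.06):
    p=o["tcp_pos"]+R@[0,y,z]
    q=cv2.projectPoints(p.reshape(1,3),cv2.Rodrigues(f["R"])[0],f["t"],K(f),np.float64(f["D"]))[0].ravel()
    cv2.circle(im,tuple(int(v) for v in (q-[230,120])*6+3),4,c,-1)
cv2.imwrite("pics/s4.png",im)
```

```text
(no output)
```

View pics/s4.png

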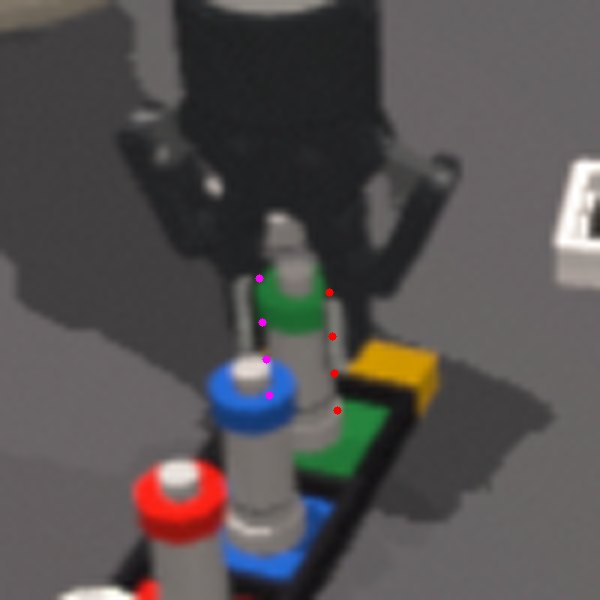

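Run:
```python
from bench import *; from h import *
np.set_printoptions(precision=3,suppress=True,linewidth=200)
from scipy.spatial.transform import Rotation as Ro
o=get_obs(); R=Ro.from_rotvec(o["orientation"]).as_matrix()
for n in("scene",):
    f=grab_frame(n); P=(cloud(f)-o["tcp_pos"])@R
    for u in (270,285,286,287):
        print(u)
        for v in range(164,190,2): print(v,P[v,u]*1000,f["frame"][v,u],end=" ; ")
    m=(np.abs(P[...,1])<.06)&(np.abs(P[...,1])>.0185)&(np.abs(P[...,0])<.014)&(P[...,2]>-.06)&(P[...,2]<.003)
    Q=P[m]; print(len(Q),"z hist",np.histogram(Q[:,2]*1000,np.arange(-60,5,5)))
```

```text
270
164 [-10.176 -16.532 -71.903] [31 32 34] ; 166 [ -6.164 -19.008 -62.829] [90 89 87] ; 168 [ -8.639 -18.278 -58.838] [107 106 102] ; 170 [ -8.609 -18.791 -52.809] [106 105 101] ; 172 [ -9.323 -18.939 -47.338] [111 111 106] ; 174 [ -8.367 -19.921 -40.445] [116 116 111] ; 176 [ -5.814 -21.705 -32.149] [108 107 103] ; 178 [ 52.096 -51.139  23.035] [101  99  96] ; 180 [-61.704   5.207 -67.359] [206 197 193] ; 182 [-66.912   7.331 -66.012] [214 204 198] ; 184 [-70.21    8.501 -63.043] [117 113 115] ; 186 [-72.57    9.202 -59.258] [ 56 106 199] ; 188 [-79.656  12.279 -59.673] [ 29  79 157] ; 285
164 [ -7.159  20.449 -78.182] [32 33 34] ; 166 [-10.076  21.407 -74.662] [33 34 35] ; 168 [-10.071  21.077 -68.837] [36 41 39] ; 170 [ -8.428  20.023 -61.657] [109 107 104] ; 172 [-10.204  20.474 -57.156] [117 116 111] ; 174 [-10.326  20.193 -51.288] [118 118 112] ; 176 [-10.287  19.838 -45.24 ] [118 117 112] ; 178 [ -8.704  18.797 -37.855] [118 117 112] ; 180 [-10.977  19.461 -33.632] [105 104  99] ; 182 [  2.355  13.197 -16.145] [84 82 80] ; 184 [  0.118  13.836 -11.728] [86 83 81] ; 186 [ 1.1
[... 632 characters left out ...]
28 136 121] ; 287
164 [ -9.4    26.467 -81.043] [33 33 35] ; 166 [-10.021  26.432 -75.764] [34 33 36] ; 168 [nan nan nan] [34 35 37] ; 170 [ -5.357  23.795 -60.393] [43 44 44] ; 172 [ -6.158  23.83  -55.094] [59 59 59] ; 174 [ -4.659  22.863 -47.891] [70 69 69] ; 176 [ -5.217  22.788 -42.302] [72 70 70] ; 178 [ -4.692  22.239 -35.771] [83 82 81] ; 180 [ -8.231  23.46  -32.588] [116 109  96] ; 182 [30.442  6.255  6.356] [77 69 57] ; 184 [25.276  8.168  8.499] [22 20 22] ; 186 [24.371  8.22  14.293] [40 62 42] ; 188 [15.54  11.739 13.199] [ 59 124  71] ; 95 z hist (array([17, 16, 13, 21, 14, 12,  2,  0,  0,  0,  0,  0]), array([-60, -55, -50, -45, -40, -35, -30, -25, -20, -15, -10,  -5,   0]))
```

Call:
{"api": "drive_tool", "payload": {"rows": [{"offset": [0, 0, 0], "rotation": [0, 0, 0], "claw": 0.4}, {"offset": [0, 0, 0], "rotation": [0, 0, 0], "claw": 0.5}, {"offset": [0, 0, 0], "rotation": [0, 0, 0], "claw": 0.6}, {"offset": [0, 0, 0], "rotation": [0, 0, 0], "claw": 0.6}, {"offset": [0, 0, 0.03], "rotation": [0, 0, 0], "claw": 0.6}, {"offset": [0, 0, 0.06], "rotation": [0, 0, 0], "claw": 0.6}, {"offset": [0, 0, 0.06], "rotation": [0, 0, 0], "claw": 0.6}, {"offset": [0, 0, 0.06], "rotation": [0, 0, 0], "claw": 0.6}]}}

```text
clock: 7.35
tcp_pos: [0.4919, -0.0923, 0.0157]
orientation: [-1.436, -2.793, 0.0]
contact_force: [0.4, 0.8, -0.8]
grip_width: 0.051
gripper_force: 0.0
```

```bash
cat > tip.py <<'E'
from bench import *; from h import *
from scipy.spatial.transform import Rotation as Ro
o=get_obs(); R=Ro.from_rotvec(o["orientation"]).as_matrix(); w=o["grip_width"]/2
f=grab_frame("scene"); P=(cloud(f)-o["tcp_pos"])@R
for s in(-1,1):
    m=(P[...,1]*s<w+.012)&(P[...,1]*s>w+.001)&(np.abs(P[...,0])<.014)&(P[...,2]>-.09)&(P[...,2]<.01)
    Q=P[m]*1000; print(len(Q),np.histogram(Q[:,2],np.arange(-90,15,5))[0])
print(o["tcp_pos"].round(4),o["contact_force"].round(1),w*2)
E
python3 tip.py
```

```text
69 [ 1  8  6 12  5  5  6  5 10  6  3  2  0  0  0  0  0  0  0  0]
123 [10 15 16  6  5  5  9  7  8  8  7  4  2  0  0  0  0 14  2  5]
[ 0.4919 -0.0923  0.0157] [ 0.4  0.8 -0.8] 0.05098405409115466
```

Call:
{"api": "drive_tool", "payload": {"rows": [{"offset": [0, 0, 0.03], "rotation": [0, 0, 0], "claw": 0.6}, {"offset": [0, 0, 0.06], "rotation": [0, 0, 0], "claw": 0.6}, {"offset": [0, 0, 0.075], "rotation": [0, 0, 0], "claw": 0.6}, {"offset": [0, 0, 0.075], "rotation": [0, 0, 0], "claw": 0.5}, {"offset": [0, 0, 0.075], "rotation": [0, 0, 0], "claw": 0.42}, {"offset": [0, 0, 0.075], "rotation": [0, 0, 0], "claw": 0.36}, {"offset": [0, 0, 0.075], "rotation": [0, 0, 0], "claw": 0.32}, {"offset": [0, 0, 0.075], "rotation": [0, 0, 0], "claw": 0.28}, {"offset": [0, 0, 0.075], "rotation": [0, 0, 0], "claw": 0.2}, {"offset": [0, 0, 0.075], "rotation": [0, 0, 0], "claw": 0}, {"offset": [0, 0, 0.075], "rotation": [0, 0, 0], "claw": 0}, {"offset": [0, 0, 0.075], "rotation": [0, 0, 0], "claw": 0}]}}

```text
clock: 8.4
tcp_pos: [0.4922, -0.0926, 0.0051]
orientation: [1.436, 2.794, -0.001]
contact_force: [-1.6, -1.5, 3.2]
grip_width: 0.0266
gripper_force: 45.5
```

```bash
python3 tip.py; python3 t.py .4928 -.0927 .135 35.6
```

```text
54 [2 6 8 6 8 5 6 5 6 2 0 0 0 0 0 0 0 0 0 0]
125 [ 3  8 12  8  4  4  9  7  9  8  5  9  4  0  2  2 21 10  0  0]
[ 0.4922 -0.0926  0.0051] [-1.6 -1.5  3.2] 0.026629143733909056
off [-0.0032  0.0024 -0.8661] rot [-0.0002  0.0001 -0.0001] | t 8.45 tcp [ 0.4922 -0.0926  0.0051] q [ 0.49  0.55 -0.53  2.09  0.47  0.62  0.25] F [-2.2 -1.2  3.5] w 0.0267 45.6
```

Call:
{"api": "drive_tool", "payload": {"rows": [{"offset": [0, 0, -0.03], "rotation": [0, 0, 0], "claw": 0}, {"offset": [0, 0, -0.08], "rotation": [0, 0, 0], "claw": 0}, {"offset": [0, 0, -0.16], "rotation": [0, 0, 0], "claw": 0}, {"offset": [0, 0, -0.26], "rotation": [0, 0, 0], "claw": 0}, {"offset": [0, 0, -0.38], "rotation": [0, 0, 0], "claw": 0}, {"offset": [0, 0, -0.5], "rotation": [0, 0, 0], "claw": 0}, {"offset": [0, 0, -0.62], "rotation": [0, 0, 0], "claw": 0}, {"offset": [0, 0, -0.72], "rotation": [0, 0, 0], "claw": 0}, {"offset": [0, 0, -0.8], "rotation": [0, 0, 0], "claw": 0}, {"offset": [0, 0, -0.85], "rotation": [0, 0, 0], "claw": 0}, {"offset": [0, 0, -0.866], "rotation": [0, 0, 0], "claw": 0}, {"offset": [0, 0, -0.866], "rotation": [0, 0, 0], "claw": 0}]}}

```text
clock: 9.45
tcp_pos: [0.4925, -0.0925, 0.1354]
orientation: [1.436, 2.793, 0.0]
contact_force: [0.5, 0.2, -1.4]
grip_width: 0.026
gripper_force: 45.8
```

```bash
python3 t.py .4928 -.0927 .135 35.6 .53 .025 .135 -45.3 .5977 .2471 .135 -45.3
```

```text
off [-0.0022  0.001   0.0023] rot [ 0.0003  0.0004 -0.0002] | t 9.45 tcp [ 0.4925 -0.0925  0.1354] q [ 0.61  0.35 -0.65  2.    0.28  0.87  0.42] F [ 0.5  0.2 -1.4] w 0.026 45.8
off [0.4916 0.6593 0.0023] rot [5.000e-04 2.000e-04 7.058e-01] | t 9.45 tcp [ 0.4925 -0.0925  0.1354] q [ 0.61  0.35 -0.65  2.    0.28  0.87  0.42] F [ 0.5  0.2 -1.4] w 0.026 45.8
off [1.4332 1.8879 0.0021] rot [5.000e-04 2.000e-04 7.058e-01] | t 9.45 tcp [ 0.4925 -0.0925  0.1354] q [ 0.61  0.35 -0.65  2.    0.28  0.87  0.42] F [ 0.5  0.2 -1.4] w 0.026 45.8
```

Call:
{"api": "drive_tool", "payload": {"rows": [{"offset": [0.02, 0.03, 0], "rotation": [0, 0, 0.02], "claw": 0}, {"offset": [0.06, 0.08, 0], "rotation": [0, 0, 0.06], "claw": 0}, {"offset": [0.11, 0.14, 0], "rotation": [0, 0, 0.11], "claw": 0}, {"offset": [0.16, 0.21, 0], "rotation": [0, 0, 0.16], "claw": 0}, {"offset": [0.21, 0.28, 0], "rotation": [0, 0, 0.21], "claw": 0}, {"offset": [0.26, 0.34, 0], "rotation": [0, 0, 0.26], "claw": 0}, {"offset": [0.31, 0.41, 0], "rotation": [0, 0, 0.31], "claw": 0}, {"offset": [0.36, 0.48, 0], "rotation": [0, 0, 0.36], "claw": 0}, {"offset": [0.42, 0.55, 0], "rotation": [0, 0, 0.41], "claw": 0}, {"offset": [0.47, 0.62, 0], "rotation": [0, 0, 0.46], "claw": 0}, {"offset": [0.52, 0.69, 0], "rotation": [0, 0, 0.51], "claw": 0}, {"offset": [0.57, 0.75, 0], "rotation": [0, 0, 0.56], "claw": 0}, {"offset": [0.62, 0.82, 0], "rotation": [0, 0, 0.61], "claw": 0}, {"offset": [0.66, 0.88, 0], "rotation": [0, 0, 0.65], "claw": 0}, {"offset": [0.7, 0.92, 0], "rotation": [0, 0, 0.68], "claw": 0}, {"offset": [0.72, 0.95, 0], "rotation": [0, 0, 0.7], "claw": 0}, {"offset": [0.72, 0.95, 0], "rotation": [0, 0, 0.706], "claw": 0}, {"offset": [0.72, 0.95, 0], "rotation": [0, 0, 0.706], "claw": 0}]}}

```text
clock: 10.95
tcp_pos: [0.5446, 0.0784, 0.1339]
orientation: [-2.905, -1.196, 0.003]
contact_force: [-0.5, 0.5, -2.1]
grip_width: 0.0265
gripper_force: 45.8
```

```bash
python3 t.py .5977 .2471 .135 -45.3
```

```text
off [ 1.043  -0.5494 -0.0088] rot [-0.0005  0.0008  0.0005] | t 10.95 tcp [0.5446 0.0784 0.1339] q [ 0.06  0.39 -0.4   1.9   0.19  0.89 -1.22] F [-0.5  0.5 -2.1] w 0.0265 45.8
```

Call:
{"api": "drive_tool", "payload": {"rows": [{"offset": [0.04, -0.02, 0], "rotation": [0, 0, 0], "claw": 0}, {"offset": [0.1, -0.05, 0], "rotation": [0, 0, 0], "claw": 0}, {"offset": [0.2, -0.11, 0], "rotation": [0, 0, 0], "claw": 0}, {"offset": [0.3, -0.16, 0], "rotation": [0, 0, 0], "claw": 0}, {"offset": [0.4, -0.22, 0], "rotation": [0, 0, 0], "claw": 0}, {"offset": [0.5, -0.27, 0], "rotation": [0, 0, 0], "claw": 0}, {"offset": [0.6, -0.33, 0], "rotation": [0, 0, 0], "claw": 0}, {"offset": [0.7, -0.38, 0], "rotation": [0, 0, 0], "claw": 0}, {"offset": [0.8, -0.44, 0], "rotation": [0, 0, 0], "claw": 0}, {"offset": [0.9, -0.49, 0], "rotation": [0, 0, 0], "claw": 0}, {"offset": [0.96, -0.53, 0], "rotation": [0, 0, 0], "claw": 0}, {"offset": [0.995, -0.549, 0], "rotation": [0, 0, 0], "claw": 0}, {"offset": [1, -0.549, 0], "rotation": [0, 0, 0], "claw": 0}, {"offset": [1, -0.549, 0], "rotation": [0, 0, 0], "claw": 0}, {"offset": [1, -0.549, 0], "rotation": [0, 0, 0], "claw": 0}]}}

```text
clock: 12.2
tcp_pos: [0.5941, 0.241, 0.1347]
orientation: [2.906, 1.192, -0.001]
contact_force: [-0.1, 0.3, -2.4]
grip_width: 0.0269
gripper_force: 45.8
```

```bash
python3 t.py .5977 .2471 .007 -45.3
python3 - <<'E'
from bench import *; import cv2
f=grab_frame("scene"); g=grab_frame("top"); import numpy as np
cv2.imwrite("pics/s5.png",np.hstack([cv2.resize(x["frame"][a:a+150,b:b+200,::-1],None,fx=2,fy=2) for x,a,b in((f,70,280),(g,120,130))]))
E
```

```text
off [ 0.0464 -0.0123  0.8511] rot [ 0.0003  0.0005 -0.0007] | t 12.2 tcp [0.5941 0.241  0.1347] q [-0.19  0.53 -0.4   1.69  0.24  0.98 -1.47] F [-0.1  0.3 -2.4] w 0.0269 45.8
```

View pics/s5.png

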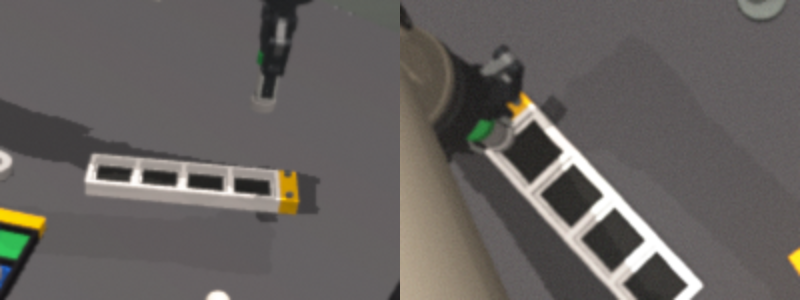

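Call:
{"api": "drive_tool", "payload": {"rows": [{"offset": [0.02, -0.006, 0], "rotation": [0, 0, 0], "claw": 0}, {"offset": [0.046, -0.012, 0.02], "rotation": [0, 0, 0], "claw": 0}, {"offset": [0.046, -0.012, 0.08], "rotation": [0, 0, 0], "claw": 0}, {"offset": [0.046, -0.012, 0.16], "rotation": [0, 0, 0], "claw": 0}, {"offset": [0.046, -0.012, 0.26], "rotation": [0, 0, 0], "claw": 0}, {"offset": [0.046, -0.012, 0.36], "rotation": [0, 0, 0], "claw": 0}, {"offset": [0.046, -0.012, 0.46], "rotation": [0, 0, 0], "claw": 0}, {"offset": [0.046, -0.012, 0.55], "rotation": [0, 0, 0], "claw": 0}, {"offset": [0.046, -0.012, 0.63], "rotation": [0, 0, 0], "claw": 0}, {"offset": [0.046, -0.012, 0.7], "rotation": [0, 0, 0], "claw": 0}, {"offset": [0.046, -0.012, 0.76], "rotation": [0, 0, 0], "claw": 0}, {"offset": [0.046, -0.012, 0.8], "rotation": [0, 0, 0], "claw": 0}, {"offset": [0.046, -0.012, 0.825], "rotation": [0, 0, 0], "claw": 0}, {"offset": [0.046, -0.012, 0.84], "rotation": [0, 0, 0], "claw": 0}, {"offset": [0.046, -0.012, 0.845], "rotation": [0, 0, 0], "claw": 0}, {"offset": [0.046, -0.012, 0.848], "rotation": [0, 0, 0], "claw": 0}, {"offset": [0.046, -0.012, 0.848], "rotation": [0, 0, 0], "claw": 0}, {"offset": [0.046, -0.012, 0.848], "rotation": [0, 0, 0], "claw": 0}]}}

```text
clock: 13.8
tcp_pos: [0.5981, 0.2486, 0.0082]
orientation: [2.906, 1.194, 0.001]
contact_force: [0.7, -0.1, -2.1]
grip_width: 0.0266
gripper_force: 45.8
```

```bash
python3 t.py .5977 .2471 .0061 -45.3
```

```text
off [-0.009   0.0055  0.0138] rot [ 0.0002 -0.0004 -0.0002] | t 13.8 tcp [0.5981 0.2486 0.0082] q [-0.24  0.69 -0.35  1.74  0.32  0.77 -1.54] F [ 0.7 -0.1 -2.1] w 0.0266 45.8
```

Call:
{"api": "drive_tool", "payload": {"rows": [{"offset": [-0.009, 0.005, 0.006], "rotation": [0, 0, 0], "claw": 0}, {"offset": [-0.009, 0.005, 0.012], "rotation": [0, 0, 0], "claw": 0}, {"offset": [-0.009, 0.005, 0.015], "rotation": [0, 0, 0], "claw": 0}, {"offset": [-0.009, 0.005, 0.015], "rotation": [0, 0, 0], "claw": 0}, {"offset": [-0.009, 0.005, 0.015], "rotation": [0, 0, 0], "claw": 0}]}}

```text
clock: 14.22
tcp_pos: [0.5977, 0.2472, 0.0061]
orientation: [2.906, 1.194, 0.001]
contact_force: [-1.6, -1.5, 6.5]
grip_width: 0.0265
gripper_force: 44.8
```

Call:
{"api": "drive_tool", "payload": {"rows": [{"offset": [0, 0, 0], "rotation": [0, 0, 0], "claw": 0.32}, {"offset": [0, 0, 0], "rotation": [0, 0, 0], "claw": 0.36}, {"offset": [0, 0, 0], "rotation": [0, 0, 0], "claw": 0.42}, {"offset": [0, 0, 0], "rotation": [0, 0, 0], "claw": 0.5}, {"offset": [0, 0, 0], "rotation": [0, 0, 0], "claw": 0.6}, {"offset": [0, 0, 0], "rotation": [0, 0, 0], "claw": 0.6}]}}

```text
clock: 14.72
tcp_pos: [0.5971, 0.247, 0.0051]
orientation: [-2.906, -1.194, 0.001]
contact_force: [0.6, -1.0, 0.1]
grip_width: 0.0515
gripper_force: 0.0
```

```bash
python3 t.py .5977 .2471 .135 -45.3
python3 - <<'E'
from bench import *; import cv2
f=grab_frame("scene")
cv2.imwrite("pics/s6.png",cv2.resize(f["frame"][90:190,340:440,::-1],None,fx=6,fy=6))
E
```

```text
off [ 0.003   0.0022 -0.8657] rot [-0.0001  0.0002 -0.0001] | t 14.72 tcp [0.5971 0.247  0.0051] q [-0.24  0.69 -0.35  1.74  0.32  0.76 -1.54] F [ 0.6 -1.   0.1] w 0.0515 0.0
```

View pics/s6.png

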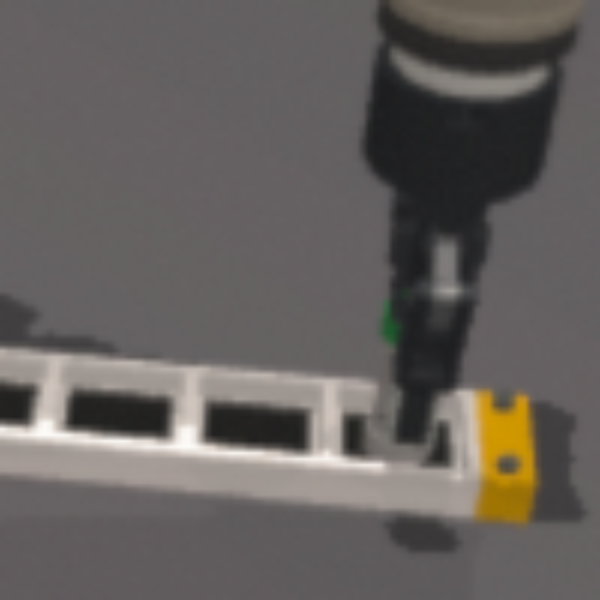

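Call:
{"api": "drive_tool", "payload": {"rows": [{"offset": [0, 0, -0.04], "rotation": [0, 0, 0], "claw": 0.65}, {"offset": [0, 0, -0.12], "rotation": [0, 0, 0], "claw": 0.8}, {"offset": [0, 0, -0.25], "rotation": [0, 0, 0], "claw": 0.8}, {"offset": [0, 0, -0.4], "rotation": [0, 0, 0], "claw": 0.8}, {"offset": [0, 0, -0.55], "rotation": [0, 0, 0], "claw": 0.8}, {"offset": [0, 0, -0.7], "rotation": [0, 0, 0], "claw": 0.8}, {"offset": [0, 0, -0.82], "rotation": [0, 0, 0], "claw": 0.8}, {"offset": [-0.04, 0.03, -0.87], "rotation": [0, 0, 0], "claw": 0.8}, {"offset": [-0.13, 0.1, -0.87], "rotation": [0, 0, 0], "claw": 0.8}, {"offset": [-0.28, 0.2, -0.87], "rotation": [0, 0, 0], "claw": 0.8}, {"offset": [-0.42, 0.31, -0.87], "rotation": [0, 0, 0], "claw": 0.8}, {"offset": [-0.56, 0.41, -0.87], "rotation": [0, 0, 0], "claw": 0.8}, {"offset": [-0.7, 0.515, -0.87], "rotation": [0, 0, 0], "claw": 0.8}]}}

```text
clock: 15.85
tcp_pos: [0.5762, 0.1164, 0.136]
orientation: [2.905, 1.194, -0.001]
contact_force: [1.1, -0.4, -0.1]
grip_width: 0.0684
gripper_force: 0.0
```

Call:
{"api": "drive_tool", "payload": {"rows": [{"offset": [-0.14, 0.1, 0], "rotation": [0, 0, 0], "claw": 0.8}, {"offset": [-0.28, 0.2, 0], "rotation": [0, 0, 0], "claw": 0.8}, {"offset": [-0.42, 0.31, 0], "rotation": [0, 0, 0], "claw": 0.8}, {"offset": [-0.56, 0.41, 0], "rotation": [0, 0, 0], "claw": 0.8}, {"offset": [-0.66, 0.48, 0], "rotation": [0, 0, 0], "claw": 0.8}, {"offset": [-0.7, 0.515, 0], "rotation": [0, 0, 0], "claw": 0.8}, {"offset": [-0.7, 0.515, 0], "rotation": [0, 0, 0], "claw": 0.8}, {"offset": [-0.7, 0.515, 0], "rotation": [0, 0, 0], "claw": 0.8}]}}

```text
clock: 16.52
tcp_pos: [0.5567, -0.01, 0.1361]
orientation: [-2.905, -1.194, -0.001]
contact_force: [0.4, 0.3, 0.7]
grip_width: 0.0686
gripper_force: 0.0
```

```bash
python3 t.py .537 -.1388 .135 35.6
cat > chk.py <<'E'
from bench import *; from h import *
np.set_printoptions(precision=4,suppress=True)
# tops of the coloured collars, both views
for n in("top","scene"):
    f=grab_frame(n); P=cloud(f); Z=P[...,2]
    for c,a,m in blobs((Z>.078)&(Z<.1)&(P[...,0]>.42)&(P[...,0]<.68)&(P[...,1]>-.3)&(P[...,1]<.3),25):
        if a<400: print(n,c.round(),a,plane(f,[c],.083)[0,:2],"rgb",f["frame"][m].mean(0).round(),"zmax",Z[m].max())
E
python3 chk.py
```

```text
off [-0.6972  0.5186  0.0067] rot [ 2.000e-04 -3.000e-04 -7.062e-01] | t 16.52 tcp [ 0.5567 -0.01    0.1361] q [ 0.21  0.39 -0.38  1.89  0.18  0.89 -1.05] F [0.4 0.3 0.7] w 0.0686 0.0
top [440. 184.] 220 [ 0.6162 -0.2485] rgb [247. 246. 244.] zmax 0.09312254883103756
top [185. 190.] 210 [0.5967 0.2467] rgb [122. 205. 127.] zmax 0.09676471493226718
top [410. 205.] 225 [ 0.574  -0.1899] rgb [244. 104.  97.] zmax 0.09377562631544803
top [384. 224.] 227 [ 0.5367 -0.1392] rgb [120. 160. 228.] zmax 0.0932407524447467
scene [410. 142.] 87 [0.5972 0.2467] rgb [ 82. 162.  99.] zmax 0.09483200618966348
scene [272. 185.] 127 [ 0.5383 -0.1395] rgb [ 77. 112. 169.] zmax 0.0937417804386298
scene [260. 202.] 143 [ 0.5753 -0.1912] rgb [212.  77.  70.] zmax 0.09424230640019321
scene [246. 224.] 172 [ 0.6173 -0.2489] rgb [231. 226. 219.] zmax 0.09406693708551642
```

Call:
{"api": "drive_tool", "payload": {"rows": [{"offset": [-0.05, 0.04, 0], "rotation": [0, 0, -0.05], "claw": 0.8}, {"offset": [-0.12, 0.09, 0], "rotation": [0, 0, -0.11], "claw": 0.8}, {"offset": [-0.19, 0.14, 0], "rotation": [0, 0, -0.17], "claw": 0.8}, {"offset": [-0.26, 0.19, 0], "rotation": [0, 0, -0.23], "claw": 0.8}, {"offset": [-0.33, 0.24, 0], "rotation": [0, 0, -0.29], "claw": 0.8}, {"offset": [-0.4, 0.3, 0], "rotation": [0, 0, -0.35], "claw": 0.8}, {"offset": [-0.47, 0.35, 0], "rotation": [0, 0, -0.41], "claw": 0.8}, {"offset": [-0.54, 0.4, 0], "rotation": [0, 0, -0.47], "claw": 0.8}, {"offset": [-0.6, 0.45, 0], "rotation": [0, 0, -0.53], "claw": 0.8}, {"offset": [-0.65, 0.48, 0], "rotation": [0, 0, -0.59], "claw": 0.8}, {"offset": [-0.68, 0.51, 0], "rotation": [0, 0, -0.65], "claw": 0.8}, {"offset": [-0.697, 0.519, 0], "rotation": [0, 0, -0.7], "claw": 0.8}, {"offset": [-0.697, 0.519, 0], "rotation": [0, 0, -0.706], "claw": 0.8}, {"offset": [-0.697, 0.519, 0], "rotation": [0, 0, -0.706], "claw": 0.8}, {"offset": [-0.697, 0.519, 0], "rotation": [0, 0, -0.706], "claw": 0.8}, {"offset": [-0.697, 0.519, 0], "rotation": [0, 0, -0.706], "claw": 0.8}]}}

```text
clock: 17.95
tcp_pos: [0.5373, -0.1383, 0.136]
orientation: [1.437, 2.794, 0.0]
contact_force: [0.3, -0.3, 0.2]
grip_width: 0.0683
gripper_force: 0.0
```

```bash
python3 t.py .5372 -.1391 .0045 35.6
```

```text
off [-0.0039 -0.0041  0.8767] rot [ 0.0002 -0.     -0.0003] | t 17.95 tcp [ 0.5373 -0.1383  0.136 ] q [ 0.65  0.44 -0.64  1.88  0.32  0.93  0.47] F [ 0.3 -0.3  0.2] w 0.0683 0.0
```

Call:
{"api": "drive_tool", "payload": {"rows": [{"offset": [-0.004, -0.004, 0.06], "rotation": [0, 0, 0], "claw": 0.7}, {"offset": [-0.004, -0.004, 0.16], "rotation": [0, 0, 0], "claw": 0.7}, {"offset": [-0.004, -0.004, 0.28], "rotation": [0, 0, 0], "claw": 0.7}, {"offset": [-0.004, -0.004, 0.4], "rotation": [0, 0, 0], "claw": 0.7}, {"offset": [-0.004, -0.004, 0.52], "rotation": [0, 0, 0], "claw": 0.7}, {"offset": [-0.004, -0.004, 0.63], "rotation": [0, 0, 0], "claw": 0.7}, {"offset": [-0.004, -0.004, 0.72], "rotation": [0, 0, 0], "claw": 0.7}, {"offset": [-0.004, -0.004, 0.79], "rotation": [0, 0, 0], "claw": 0.7}, {"offset": [-0.004, -0.004, 0.84], "rotation": [0, 0, 0], "claw": 0.65}, {"offset": [-0.004, -0.004, 0.87], "rotation": [0, 0, 0], "claw": 0.6}, {"offset": [-0.004, -0.004, 0.877], "rotation": [0, 0, 0], "claw": 0.6}, {"offset": [-0.004, -0.004, 0.877], "rotation": [0, 0, 0], "claw": 0.6}, {"offset": [-0.004, -0.004, 0.877], "rotation": [0, 0, 0], "claw": 0.6}]}}

```text
clock: 19.03
tcp_pos: [0.5375, -0.1403, 0.005]
orientation: [1.436, 2.793, 0.0]
contact_force: [-0.2, 0.1, -0.6]
grip_width: 0.051
gripper_force: 0.0
```

Call:
{"api": "drive_tool", "payload": {"rows": [{"offset": [0, 0, 0], "rotation": [0, 0, 0], "claw": 0.5}, {"offset": [0, 0, 0], "rotation": [0, 0, 0], "claw": 0.42}, {"offset": [0, 0, 0], "rotation": [0, 0, 0], "claw": 0.36}, {"offset": [0, 0, 0], "rotation": [0, 0, 0], "claw": 0.32}, {"offset": [0, 0, 0], "rotation": [0, 0, 0], "claw": 0.28}, {"offset": [0, 0, 0], "rotation": [0, 0, 0], "claw": 0.2}, {"offset": [0, 0, 0], "rotation": [0, 0, 0], "claw": 0}, {"offset": [0, 0, 0], "rotation": [0, 0, 0], "claw": 0}, {"offset": [0, 0, 0], "rotation": [0, 0, 0], "claw": 0}]}}

```text
clock: 19.78
tcp_pos: [0.5372, -0.1404, 0.0048]
orientation: [1.436, 2.793, -0.0]
contact_force: [-0.5, -0.4, 6.1]
grip_width: 0.0263
gripper_force: 46.1
```

Shank gripped (26 mm); place height will be about 0.0058. Lift.

Call:
{"api": "drive_tool", "payload": {"rows": [{"offset": [0, 0, -0.03], "rotation": [0, 0, 0], "claw": 0}, {"offset": [0, 0, -0.08], "rotation": [0, 0, 0], "claw": 0}, {"offset": [0, 0, -0.16], "rotation": [0, 0, 0], "claw": 0}, {"offset": [0, 0, -0.26], "rotation": [0, 0, 0], "claw": 0}, {"offset": [0, 0, -0.38], "rotation": [0, 0, 0], "claw": 0}, {"offset": [0, 0, -0.5], "rotation": [0, 0, 0], "claw": 0}, {"offset": [0, 0, -0.62], "rotation": [0, 0, 0], "claw": 0}, {"offset": [0, 0, -0.72], "rotation": [0, 0, 0], "claw": 0}, {"offset": [0, 0, -0.8], "rotation": [0, 0, 0], "claw": 0}, {"offset": [0, 0, -0.85], "rotation": [0, 0, 0], "claw": 0}, {"offset": [0, 0, -0.87], "rotation": [0, 0, 0], "claw": 0}, {"offset": [0, 0, -0.87], "rotation": [0, 0, 0], "claw": 0}]}}

```text
clock: 20.78
tcp_pos: [0.5371, -0.1403, 0.1354]
orientation: [1.436, 2.793, 0.0]
contact_force: [0.4, 0.2, -2.8]
grip_width: 0.0264
gripper_force: 47.6
```

```bash
python3 t.py .5522 .2021 .135 -45.3 .5446 .0314 .135 -45.3
```

```text
off [1.7976 1.4103 0.002 ] rot [4.000e-04 1.000e-04 7.058e-01] | t 20.78 tcp [ 0.5371 -0.1403  0.1354] q [ 0.65  0.44 -0.65  1.88  0.33  0.93  0.48] F [ 0.4  0.2 -2.8] w 0.0264 47.6
off [0.9016 0.7069 0.0023] rot [4.000e-04 1.000e-04 7.058e-01] | t 20.78 tcp [ 0.5371 -0.1403  0.1354] q [ 0.65  0.44 -0.65  1.88  0.33  0.93  0.48] F [ 0.4  0.2 -2.8] w 0.0264 47.6
```

Call:
{"api": "drive_tool", "payload": {"rows": [{"offset": [0.03, 0.02, 0], "rotation": [0, 0, 0.02], "claw": 0}, {"offset": [0.08, 0.06, 0], "rotation": [0, 0, 0.06], "claw": 0}, {"offset": [0.14, 0.11, 0], "rotation": [0, 0, 0.11], "claw": 0}, {"offset": [0.2, 0.16, 0], "rotation": [0, 0, 0.16], "claw": 0}, {"offset": [0.26, 0.21, 0], "rotation": [0, 0, 0.21], "claw": 0}, {"offset": [0.33, 0.26, 0], "rotation": [0, 0, 0.26], "claw": 0}, {"offset": [0.4, 0.31, 0], "rotation": [0, 0, 0.31], "claw": 0}, {"offset": [0.46, 0.36, 0], "rotation": [0, 0, 0.36], "claw": 0}, {"offset": [0.52, 0.41, 0], "rotation": [0, 0, 0.41], "claw": 0}, {"offset": [0.58, 0.46, 0], "rotation": [0, 0, 0.46], "claw": 0}, {"offset": [0.65, 0.51, 0], "rotation": [0, 0, 0.51], "claw": 0}, {"offset": [0.71, 0.56, 0], "rotation": [0, 0, 0.56], "claw": 0}, {"offset": [0.78, 0.61, 0], "rotation": [0, 0, 0.61], "claw": 0}, {"offset": [0.84, 0.66, 0], "rotation": [0, 0, 0.65], "claw": 0}, {"offset": [0.88, 0.69, 0], "rotation": [0, 0, 0.68], "claw": 0}, {"offset": [0.9, 0.707, 0], "rotation": [0, 0, 0.7], "claw": 0}, {"offset": [0.9, 0.707, 0], "rotation": [0, 0, 0.706], "claw": 0}, {"offset": [0.9, 0.707, 0], "rotation": [0, 0, 0.706], "claw": 0}, {"offset": [0.9, 0.707, 0], "rotation": [0, 0, 0.706], "claw": 0}]}}

```text
clock: 22.37
tcp_pos: [0.5441, 0.0307, 0.1342]
orientation: [-2.905, -1.195, 0.002]
contact_force: [-0.1, -0.7, -2.7]
grip_width: 0.0263
gripper_force: 47.6
```

```bash
python3 t.py .5522 .2021 .135 -45.3
```

```text
off [ 0.8425 -0.7737 -0.0059] rot [-0.0003  0.0006  0.0003] | t 22.37 tcp [0.5441 0.0307 0.1342] q [ 0.15  0.38 -0.39  1.92  0.19  0.88 -1.13] F [-0.1 -0.7 -2.7] w 0.0263 47.6
```

Call:
{"api": "drive_tool", "payload": {"rows": [{"offset": [0.03, -0.03, 0], "rotation": [0, 0, 0], "claw": 0}, {"offset": [0.08, -0.07, 0], "rotation": [0, 0, 0], "claw": 0}, {"offset": [0.16, -0.15, 0], "rotation": [0, 0, 0], "claw": 0}, {"offset": [0.25, -0.23, 0], "rotation": [0, 0, 0], "claw": 0}, {"offset": [0.34, -0.31, 0], "rotation": [0, 0, 0], "claw": 0}, {"offset": [0.43, -0.39, 0], "rotation": [0, 0, 0], "claw": 0}, {"offset": [0.52, -0.48, 0], "rotation": [0, 0, 0], "claw": 0}, {"offset": [0.61, -0.56, 0], "rotation": [0, 0, 0], "claw": 0}, {"offset": [0.7, -0.64, 0], "rotation": [0, 0, 0], "claw": 0}, {"offset": [0.77, -0.71, 0], "rotation": [0, 0, 0], "claw": 0}, {"offset": [0.82, -0.75, 0], "rotation": [0, 0, 0], "claw": 0}, {"offset": [0.842, -0.774, 0], "rotation": [0, 0, 0], "claw": 0}, {"offset": [0.842, -0.774, 0], "rotation": [0, 0, 0], "claw": 0}, {"offset": [0.842, -0.774, 0], "rotation": [0, 0, 0], "claw": 0}, {"offset": [0.842, -0.774, 0], "rotation": [0, 0, 0], "claw": 0}]}}

```text
clock: 23.62
tcp_pos: [0.5528, 0.2013, 0.1347]
orientation: [2.906, 1.192, -0.001]
contact_force: [-0.8, -0.4, -3.0]
grip_width: 0.0262
gripper_force: 47.6
```

```bash
python3 t.py .5522 .2021 .0075 -45.3
```

```text
off [ 0.0016 -0.0073  0.8479] rot [ 0.0003  0.0004 -0.0008] | t 23.62 tcp [0.5528 0.2013 0.1347] q [-0.13  0.45 -0.42  1.81  0.23  0.93 -1.44] F [-0.8 -0.4 -3. ] w 0.0262 47.6
```

Call:
{"api": "drive_tool", "payload": {"rows": [{"offset": [0.002, -0.007, 0], "rotation": [0, 0, 0], "claw": 0}, {"offset": [0.002, -0.007, 0.02], "rotation": [0, 0, 0], "claw": 0}, {"offset": [0.002, -0.007, 0.08], "rotation": [0, 0, 0], "claw": 0}, {"offset": [0.002, -0.007, 0.16], "rotation": [0, 0, 0], "claw": 0}, {"offset": [0.002, -0.007, 0.26], "rotation": [0, 0, 0], "claw": 0}, {"offset": [0.002, -0.007, 0.36], "rotation": [0, 0, 0], "claw": 0}, {"offset": [0.002, -0.007, 0.46], "rotation": [0, 0, 0], "claw": 0}, {"offset": [0.002, -0.007, 0.55], "rotation": [0, 0, 0], "claw": 0}, {"offset": [0.002, -0.007, 0.63], "rotation": [0, 0, 0], "claw": 0}, {"offset": [0.002, -0.007, 0.7], "rotation": [0, 0, 0], "claw": 0}, {"offset": [0.002, -0.007, 0.76], "rotation": [0, 0, 0], "claw": 0}, {"offset": [0.002, -0.007, 0.8], "rotation": [0, 0, 0], "claw": 0}, {"offset": [0.002, -0.007, 0.825], "rotation": [0, 0, 0], "claw": 0}, {"offset": [0.002, -0.007, 0.84], "rotation": [0, 0, 0], "claw": 0}, {"offset": [0.002, -0.007, 0.848], "rotation": [0, 0, 0], "claw": 0}, {"offset": [0.002, -0.007, 0.848], "rotation": [0, 0, 0], "claw": 0}, {"offset": [0.002, -0.007, 0.848], "rotation": [0, 0, 0], "claw": 0}]}}

```text
clock: 25.03
tcp_pos: [0.5526, 0.2038, 0.0081]
orientation: [2.906, 1.194, 0.001]
contact_force: [0.2, 0.7, -2.5]
grip_width: 0.0263
gripper_force: 47.6
```

```bash
python3 t.py .5522 .2021 .0057 -45.3
```

```text
off [-0.0098  0.0064  0.0162] rot [ 0.0002 -0.0004 -0.0001] | t 25.03 tcp [0.5526 0.2038 0.0081] q [-0.18  0.62 -0.36  1.89  0.33  0.69 -1.53] F [ 0.2  0.7 -2.5] w 0.0263 47.6
```

Call:
{"api": "drive_tool", "payload": {"rows": [{"offset": [-0.01, 0.006, 0.006], "rotation": [0, 0, 0], "claw": 0}, {"offset": [-0.01, 0.006, 0.012], "rotation": [0, 0, 0], "claw": 0}, {"offset": [-0.01, 0.006, 0.017], "rotation": [0, 0, 0], "claw": 0}, {"offset": [-0.01, 0.006, 0.017], "rotation": [0, 0, 0], "claw": 0}, {"offset": [-0.01, 0.006, 0.017], "rotation": [0, 0, 0], "claw": 0}]}}

```text
clock: 25.45
tcp_pos: [0.5524, 0.2021, 0.0059]
orientation: [2.906, 1.194, 0.002]
contact_force: [-1.0, -0.9, 4.3]
grip_width: 0.0261
gripper_force: 46.8
```

Call:
{"api": "drive_tool", "payload": {"rows": [{"offset": [0, 0, 0], "rotation": [0, 0, 0], "claw": 0.32}, {"offset": [0, 0, 0], "rotation": [0, 0, 0], "claw": 0.36}, {"offset": [0, 0, 0], "rotation": [0, 0, 0], "claw": 0.42}, {"offset": [0, 0, 0], "rotation": [0, 0, 0], "claw": 0.5}, {"offset": [0, 0, 0], "rotation": [0, 0, 0], "claw": 0.6}, {"offset": [0, 0, 0], "rotation": [0, 0, 0], "claw": 0.6}]}}

```text
clock: 25.95
tcp_pos: [0.5516, 0.2019, 0.0049]
orientation: [-2.906, -1.194, 0.0]
contact_force: [-0.0, -0.4, -1.4]
grip_width: 0.0512
gripper_force: 0.0
```

Call:
{"api": "drive_tool", "payload": {"rows": [{"offset": [0, 0, -0.04], "rotation": [0, 0, 0], "claw": 0.65}, {"offset": [0, 0, -0.12], "rotation": [0, 0, 0], "claw": 0.8}, {"offset": [0, 0, -0.25], "rotation": [0, 0, 0], "claw": 0.8}, {"offset": [0, 0, -0.4], "rotation": [0, 0, 0], "claw": 0.8}, {"offset": [0, 0, -0.55], "rotation": [0, 0, 0], "claw": 0.8}, {"offset": [0, 0, -0.7], "rotation": [0, 0, 0], "claw": 0.8}, {"offset": [0, 0, -0.82], "rotation": [0, 0, 0], "claw": 0.8}, {"offset": [-0.03, 0.03, -0.87], "rotation": [0, 0, 0], "claw": 0.8}, {"offset": [-0.12, 0.13, -0.87], "rotation": [0, 0, 0], "claw": 0.8}, {"offset": [-0.23, 0.26, -0.87], "rotation": [0, 0, 0], "claw": 0.8}, {"offset": [-0.35, 0.39, -0.87], "rotation": [0, 0, 0], "claw": 0.8}, {"offset": [-0.46, 0.52, -0.87], "rotation": [0, 0, 0], "claw": 0.8}, {"offset": [-0.578, 0.655, -0.87], "rotation": [0, 0, 0], "claw": 0.8}]}}

```text
clock: 27.03
tcp_pos: [0.5588, 0.0695, 0.1358]
orientation: [2.905, 1.195, -0.0]
contact_force: [-0.1, -1.3, 0.2]
grip_width: 0.0682
gripper_force: 0.0
```

Call:
{"api": "drive_tool", "payload": {"rows": [{"offset": [-0.12, 0.13, 0], "rotation": [0, 0, 0], "claw": 0.8}, {"offset": [-0.23, 0.26, 0], "rotation": [0, 0, 0], "claw": 0.8}, {"offset": [-0.35, 0.39, 0], "rotation": [0, 0, 0], "claw": 0.8}, {"offset": [-0.46, 0.52, 0], "rotation": [0, 0, 0], "claw": 0.8}, {"offset": [-0.55, 0.62, 0], "rotation": [0, 0, 0], "claw": 0.8}, {"offset": [-0.578, 0.655, 0], "rotation": [0, 0, 0], "claw": 0.8}, {"offset": [-0.578, 0.655, 0], "rotation": [0, 0, 0], "claw": 0.8}, {"offset": [-0.578, 0.655, 0], "rotation": [0, 0, 0], "claw": 0.8}]}}

```text
clock: 27.7
tcp_pos: [0.5665, -0.0588, 0.1356]
orientation: [-2.905, -1.194, -0.0]
contact_force: [-0.3, -0.4, -0.9]
grip_width: 0.0683
gripper_force: 0.0
```

```bash
python3 t.py .5745 -.1905 .135 35.6; python3 chk.py
```

```text
off [-0.5794  0.6617  0.0036] rot [-1.00e-04 -4.00e-04 -7.06e-01] | t 27.7 tcp [ 0.5665 -0.0588  0.1356] q [ 0.28  0.41 -0.37  1.86  0.18  0.9  -0.96] F [-0.3 -0.4 -0.9] w 0.0683 0.0
top [440. 184.] 221 [ 0.6164 -0.2487] rgb [248. 247. 246.] zmax 0.09425153175937803
top [185. 190.] 207 [0.5966 0.2468] rgb [121. 206. 127.] zmax 0.09562460297153753
top [416. 205.] 58 [ 0.5747 -0.2005] rgb [248. 102.  91.] zmax 0.09497377765662858
top [206. 213.] 229 [0.5527 0.2027] rgb [115. 149. 217.] zmax 0.09496862072203838
scene [386. 140.] 88 [0.5537 0.203 ] rgb [ 78. 114. 176.] zmax 0.09461191132338242
scene [410. 142.] 91 [0.5977 0.2463] rgb [ 81. 160.  98.] zmax 0.09574355040751317
scene [260. 202.] 148 [ 0.5758 -0.1916] rgb [206.  73.  68.] zmax 0.09431646829287929
scene [246. 224.] 173 [ 0.6175 -0.249 ] rgb [230. 226. 218.] zmax 0.09455696755290949
```

Blue stands in cell 2. Now red.

Call:
{"api": "drive_tool", "payload": {"rows": [{"offset": [-0.04, 0.05, 0], "rotation": [0, 0, -0.05], "claw": 0.8}, {"offset": [-0.1, 0.11, 0], "rotation": [0, 0, -0.11], "claw": 0.8}, {"offset": [-0.16, 0.18, 0], "rotation": [0, 0, -0.17], "claw": 0.8}, {"offset": [-0.22, 0.25, 0], "rotation": [0, 0, -0.23], "claw": 0.8}, {"offset": [-0.28, 0.32, 0], "rotation": [0, 0, -0.29], "claw": 0.8}, {"offset": [-0.34, 0.39, 0], "rotation": [0, 0, -0.35], "claw": 0.8}, {"offset": [-0.4, 0.46, 0], "rotation": [0, 0, -0.41], "claw": 0.8}, {"offset": [-0.46, 0.53, 0], "rotation": [0, 0, -0.47], "claw": 0.8}, {"offset": [-0.51, 0.58, 0], "rotation": [0, 0, -0.53], "claw": 0.8}, {"offset": [-0.55, 0.62, 0], "rotation": [0, 0, -0.59], "claw": 0.8}, {"offset": [-0.57, 0.65, 0], "rotation": [0, 0, -0.65], "claw": 0.8}, {"offset": [-0.579, 0.662, 0], "rotation": [0, 0, -0.7], "claw": 0.8}, {"offset": [-0.579, 0.662, 0], "rotation": [0, 0, -0.706], "claw": 0.8}, {"offset": [-0.579, 0.662, 0], "rotation": [0, 0, -0.706], "claw": 0.8}, {"offset": [-0.579, 0.662, 0], "rotation": [0, 0, -0.706], "claw": 0.8}, {"offset": [-0.579, 0.662, 0], "rotation": [0, 0, -0.706], "claw": 0.8}]}}

```text
clock: 29.13
tcp_pos: [0.5749, -0.1903, 0.1357]
orientation: [1.437, 2.794, 0.0]
contact_force: [-0.1, 0.8, -0.4]
grip_width: 0.0687
gripper_force: 0.0
```

```bash
python3 t.py .5747 -.1905 .0045 35.6
```

```text
off [-2.000e-04 -2.200e-03  8.747e-01] rot [ 0.0001 -0.     -0.0004] | t 29.13 tcp [ 0.5749 -0.1903  0.1357] q [ 0.69  0.52 -0.63  1.76  0.36  0.98  0.53] F [-0.1  0.8 -0.4] w 0.0687 0.0
```

Call:
{"api": "drive_tool", "payload": {"rows": [{"offset": [0, -0.002, 0.06], "rotation": [0, 0, 0], "claw": 0.7}, {"offset": [0, -0.002, 0.16], "rotation": [0, 0, 0], "claw": 0.7}, {"offset": [0, -0.002, 0.28], "rotation": [0, 0, 0], "claw": 0.7}, {"offset": [0, -0.002, 0.4], "rotation": [0, 0, 0], "claw": 0.7}, {"offset": [0, -0.002, 0.52], "rotation": [0, 0, 0], "claw": 0.7}, {"offset": [0, -0.002, 0.63], "rotation": [0, 0, 0], "claw": 0.7}, {"offset": [0, -0.002, 0.72], "rotation": [0, 0, 0], "claw": 0.7}, {"offset": [0, -0.002, 0.79], "rotation": [0, 0, 0], "claw": 0.7}, {"offset": [0, -0.002, 0.84], "rotation": [0, 0, 0], "claw": 0.65}, {"offset": [0, -0.002, 0.87], "rotation": [0, 0, 0], "claw": 0.6}, {"offset": [0, -0.002, 0.875], "rotation": [0, 0, 0], "claw": 0.6}, {"offset": [0, -0.002, 0.875], "rotation": [0, 0, 0], "claw": 0.6}, {"offset": [0, -0.002, 0.875], "rotation": [0, 0, 0], "claw": 0.6}]}}

```text
clock: 30.22
tcp_pos: [0.5751, -0.1917, 0.0051]
orientation: [1.436, 2.793, 0.0]
contact_force: [-0.1, -0.1, -0.3]
grip_width: 0.0514
gripper_force: 0.0
```

Call:
{"api": "drive_tool", "payload": {"rows": [{"offset": [0, 0, 0], "rotation": [0, 0, 0], "claw": 0.5}, {"offset": [0, 0, 0], "rotation": [0, 0, 0], "claw": 0.42}, {"offset": [0, 0, 0], "rotation": [0, 0, 0], "claw": 0.36}, {"offset": [0, 0, 0], "rotation": [0, 0, 0], "claw": 0.32}, {"offset": [0, 0, 0], "rotation": [0, 0, 0], "claw": 0.28}, {"offset": [0, 0, 0], "rotation": [0, 0, 0], "claw": 0.2}, {"offset": [0, 0, 0], "rotation": [0, 0, 0], "claw": 0}, {"offset": [0, 0, 0], "rotation": [0, 0, 0], "claw": 0}, {"offset": [0, 0, 0], "rotation": [0, 0, 0], "claw": 0}]}}

```text
clock: 30.97
tcp_pos: [0.5745, -0.192, 0.0048]
orientation: [1.437, 2.793, -0.001]
contact_force: [-2.1, -0.4, 4.6]
grip_width: 0.0266
gripper_force: 47.0
```

Call:
{"api": "drive_tool", "payload": {"rows": [{"offset": [0, 0, -0.03], "rotation": [0, 0, 0], "claw": 0}, {"offset": [0, 0, -0.08], "rotation": [0, 0, 0], "claw": 0}, {"offset": [0, 0, -0.16], "rotation": [0, 0, 0], "claw": 0}, {"offset": [0, 0, -0.26], "rotation": [0, 0, 0], "claw": 0}, {"offset": [0, 0, -0.38], "rotation": [0, 0, 0], "claw": 0}, {"offset": [0, 0, -0.5], "rotation": [0, 0, 0], "claw": 0}, {"offset": [0, 0, -0.62], "rotation": [0, 0, 0], "claw": 0}, {"offset": [0, 0, -0.72], "rotation": [0, 0, 0], "claw": 0}, {"offset": [0, 0, -0.8], "rotation": [0, 0, 0], "claw": 0}, {"offset": [0, 0, -0.85], "rotation": [0, 0, 0], "claw": 0}, {"offset": [0, 0, -0.87], "rotation": [0, 0, 0], "claw": 0}, {"offset": [0, 0, -0.87], "rotation": [0, 0, 0], "claw": 0}]}}

```text
clock: 31.97
tcp_pos: [0.5748, -0.1917, 0.1356]
orientation: [1.436, 2.793, 0.0]
contact_force: [0.6, 0.3, -2.5]
grip_width: 0.0264
gripper_force: 47.8
```

```bash
python3 t.py .5067 .1571 .135 -45.3 .54 -.018 .135 -45.3
```

```text
off [2.1548 0.9841 0.0026] rot [5.000e-04 2.000e-04 7.059e-01] | t 31.97 tcp [ 0.5748 -0.1917  0.1356] q [ 0.69  0.52 -0.64  1.76  0.36  0.98  0.54] F [ 0.6  0.3 -2.5] w 0.0264 47.8
off [1.0763 0.4853 0.0033] rot [5.000e-04 2.000e-04 7.059e-01] | t 31.97 tcp [ 0.5748 -0.1917  0.1356] q [ 0.69  0.52 -0.64  1.76  0.36  0.98  0.54] F [ 0.6  0.3 -2.5] w 0.0264 47.8
```

Call:
{"api": "drive_tool", "payload": {"rows": [{"offset": [0.03, 0.02, 0], "rotation": [0, 0, 0.02], "claw": 0}, {"offset": [0.08, 0.04, 0], "rotation": [0, 0, 0.06], "claw": 0}, {"offset": [0.15, 0.07, 0], "rotation": [0, 0, 0.11], "claw": 0}, {"offset": [0.22, 0.11, 0], "rotation": [0, 0, 0.16], "claw": 0}, {"offset": [0.29, 0.14, 0], "rotation": [0, 0, 0.21], "claw": 0}, {"offset": [0.36, 0.18, 0], "rotation": [0, 0, 0.26], "claw": 0}, {"offset": [0.43, 0.21, 0], "rotation": [0, 0, 0.31], "claw": 0}, {"offset": [0.5, 0.25, 0], "rotation": [0, 0, 0.36], "claw": 0}, {"offset": [0.57, 0.28, 0], "rotation": [0, 0, 0.41], "claw": 0}, {"offset": [0.64, 0.32, 0], "rotation": [0, 0, 0.46], "claw": 0}, {"offset": [0.71, 0.36, 0], "rotation": [0, 0, 0.51], "claw": 0}, {"offset": [0.78, 0.39, 0], "rotation": [0, 0, 0.56], "claw": 0}, {"offset": [0.85, 0.42, 0], "rotation": [0, 0, 0.61], "claw": 0}, {"offset": [0.92, 0.46, 0], "rotation": [0, 0, 0.65], "claw": 0}, {"offset": [0.97, 0.49, 0], "rotation": [0, 0, 0.68], "claw": 0}, {"offset": [1, 0.5, 0], "rotation": [0, 0, 0.7], "claw": 0}, {"offset": [1, 0.5, 0], "rotation": [0, 0, 0.706], "claw": 0}, {"offset": [1, 0.5, 0], "rotation": [0, 0, 0.706], "claw": 0}, {"offset": [1, 0.5, 0], "rotation": [0, 0, 0.706], "claw": 0}]}}

```text
clock: 33.55
tcp_pos: [0.5479, -0.0265, 0.1343]
orientation: [-2.905, -1.195, 0.002]
contact_force: [0.6, 0.1, -3.6]
grip_width: 0.0259
gripper_force: 47.8
```

```bash
python3 t.py .5067 .1571 .135 -45.3
```

```text
off [ 0.6665 -1.0629 -0.0047] rot [-0.0002  0.0005  0.0002] | t 33.55 tcp [ 0.5479 -0.0265  0.1343] q [ 0.24  0.38 -0.38  1.91  0.18  0.88 -1.02] F [ 0.6  0.1 -3.6] w 0.0259 47.8
```

Call:
{"api": "drive_tool", "payload": {"rows": [{"offset": [0.02, -0.04, 0], "rotation": [0, 0, 0], "claw": 0}, {"offset": [0.06, -0.1, 0], "rotation": [0, 0, 0], "claw": 0}, {"offset": [0.12, -0.19, 0], "rotation": [0, 0, 0], "claw": 0}, {"offset": [0.18, -0.28, 0], "rotation": [0, 0, 0], "claw": 0}, {"offset": [0.24, -0.38, 0], "rotation": [0, 0, 0], "claw": 0}, {"offset": [0.3, -0.48, 0], "rotation": [0, 0, 0], "claw": 0}, {"offset": [0.36, -0.58, 0], "rotation": [0, 0, 0], "claw": 0}, {"offset": [0.42, -0.68, 0], "rotation": [0, 0, 0], "claw": 0}, {"offset": [0.5, -0.78, 0], "rotation": [0, 0, 0], "claw": 0}, {"offset": [0.56, -0.87, 0], "rotation": [0, 0, 0], "claw": 0}, {"offset": [0.62, -0.94, 0], "rotation": [0, 0, 0], "claw": 0}, {"offset": [0.66, -0.99, 0], "rotation": [0, 0, 0], "claw": 0}, {"offset": [0.667, -1, 0], "rotation": [0, 0, 0], "claw": 0}, {"offset": [0.667, -1, 0], "rotation": [0, 0, 0], "claw": 0}, {"offset": [0.667, -1, 0], "rotation": [0, 0, 0], "claw": 0}, {"offset": [0.667, -1, 0], "rotation": [0, 0, 0], "claw": 0}]}}

```text
clock: 34.88
tcp_pos: [0.514, 0.1498, 0.1347]
orientation: [2.906, 1.192, -0.001]
contact_force: [-0.5, 0.7, -3.4]
grip_width: 0.0263
gripper_force: 47.8
```

```bash
python3 t.py .5067 .1571 .0075 -45.3
```

```text
off [-2.000e-04 -6.920e-02  8.483e-01] rot [ 0.0002  0.0003 -0.0009] | t 34.88 tcp [0.514  0.1498 0.1347] q [-0.04  0.37 -0.45  1.94  0.21  0.88 -1.38] F [-0.5  0.7 -3.4] w 0.0263 47.8
```

Call:
{"api": "drive_tool", "payload": {"rows": [{"offset": [-0.003, -0.03, 0], "rotation": [0, 0, 0], "claw": 0}, {"offset": [-0.008, -0.064, 0], "rotation": [0, 0, 0], "claw": 0}, {"offset": [-0.008, -0.064, 0.02], "rotation": [0, 0, 0], "claw": 0}, {"offset": [-0.008, -0.064, 0.08], "rotation": [0, 0, 0], "claw": 0}, {"offset": [-0.008, -0.064, 0.16], "rotation": [0, 0, 0], "claw": 0}, {"offset": [-0.008, -0.064, 0.26], "rotation": [0, 0, 0], "claw": 0}, {"offset": [-0.008, -0.064, 0.36], "rotation": [0, 0, 0], "claw": 0}, {"offset": [-0.008, -0.064, 0.46], "rotation": [0, 0, 0], "claw": 0}, {"offset": [-0.008, -0.064, 0.55], "rotation": [0, 0, 0], "claw": 0}, {"offset": [-0.008, -0.064, 0.63], "rotation": [0, 0, 0], "claw": 0}, {"offset": [-0.008, -0.064, 0.7], "rotation": [0, 0, 0], "claw": 0}, {"offset": [-0.008, -0.064, 0.76], "rotation": [0, 0, 0], "claw": 0}, {"offset": [-0.008, -0.064, 0.8], "rotation": [0, 0, 0], "claw": 0}, {"offset": [-0.008, -0.064, 0.825], "rotation": [0, 0, 0], "claw": 0}, {"offset": [-0.008, -0.064, 0.84], "rotation": [0, 0, 0], "claw": 0}, {"offset": [-0.008, -0.064, 0.848], "rotation": [0, 0, 0], "claw": 0}, {"offset": [-0.008, -0.064, 0.848], "rotation": [0, 0, 0], "claw": 0}, {"offset": [-0.008, -0.064, 0.848], "rotation": [0, 0, 0], "claw": 0}]}}

```text
clock: 36.38
tcp_pos: [0.5066, 0.1572, 0.0081]
orientation: [2.906, 1.194, 0.001]
contact_force: [-0.2, -0.1, -2.1]
grip_width: 0.0264
gripper_force: 47.8
```

```bash
python3 t.py .5067 .1571 .0057 -45.3
```

```text
off [0.     0.0009 0.0158] rot [ 0.0002 -0.0004 -0.0001] | t 36.38 tcp [0.5066 0.1572 0.0081] q [-0.12  0.55 -0.37  2.03  0.34  0.62 -1.51] F [-0.2 -0.1 -2.1] w 0.0264 47.8
```

Call:
{"api": "drive_tool", "payload": {"rows": [{"offset": [0, 0, 0.006], "rotation": [0, 0, 0], "claw": 0}, {"offset": [0, 0, 0.012], "rotation": [0, 0, 0], "claw": 0}, {"offset": [0, 0, 0.017], "rotation": [0, 0, 0], "claw": 0}, {"offset": [0, 0, 0.017], "rotation": [0, 0, 0], "claw": 0}, {"offset": [0, 0, 0.017], "rotation": [0, 0, 0], "claw": 0}]}}

```text
clock: 36.8
tcp_pos: [0.5067, 0.1574, 0.0058]
orientation: [2.906, 1.194, 0.002]
contact_force: [-1.3, -0.6, 5.1]
grip_width: 0.0264
gripper_force: 47.3
```

Call:
{"api": "drive_tool", "payload": {"rows": [{"offset": [0, 0, 0], "rotation": [0, 0, 0], "claw": 0.32}, {"offset": [0, 0, 0], "rotation": [0, 0, 0], "claw": 0.36}, {"offset": [0, 0, 0], "rotation": [0, 0, 0], "claw": 0.42}, {"offset": [0, 0, 0], "rotation": [0, 0, 0], "claw": 0.5}, {"offset": [0, 0, 0], "rotation": [0, 0, 0], "claw": 0.6}, {"offset": [0, 0, 0], "rotation": [0, 0, 0], "claw": 0.6}]}}

```text
clock: 37.3
tcp_pos: [0.5062, 0.157, 0.005]
orientation: [-2.906, -1.194, 0.0]
contact_force: [1.1, 0.2, 1.0]
grip_width: 0.0513
gripper_force: 0.0
```

Call:
{"api": "drive_tool", "payload": {"rows": [{"offset": [0, 0, -0.04], "rotation": [0, 0, 0], "claw": 0.65}, {"offset": [0, 0, -0.12], "rotation": [0, 0, 0], "claw": 0.8}, {"offset": [0, 0, -0.25], "rotation": [0, 0, 0], "claw": 0.8}, {"offset": [0, 0, -0.4], "rotation": [0, 0, 0], "claw": 0.8}, {"offset": [0, 0, -0.55], "rotation": [0, 0, 0], "claw": 0.8}, {"offset": [0, 0, -0.7], "rotation": [0, 0, 0], "claw": 0.8}, {"offset": [0, 0, -0.82], "rotation": [0, 0, 0], "claw": 0.8}, {"offset": [-0.02, 0.04, -0.87], "rotation": [0, 0, 0], "claw": 0.8}, {"offset": [-0.09, 0.16, -0.87], "rotation": [0, 0, 0], "claw": 0.8}, {"offset": [-0.18, 0.32, -0.87], "rotation": [0, 0, 0], "claw": 0.8}, {"offset": [-0.27, 0.48, -0.87], "rotation": [0, 0, 0], "claw": 0.8}, {"offset": [-0.36, 0.64, -0.87], "rotation": [0, 0, 0], "claw": 0.8}, {"offset": [-0.46, 0.81, -0.87], "rotation": [0, 0, 0], "claw": 0.8}]}}

```text
clock: 38.38
tcp_pos: [0.5426, 0.0207, 0.1358]
orientation: [-2.905, -1.195, 0.0]
contact_force: [0.6, -0.1, -0.5]
grip_width: 0.0681
gripper_force: 0.0
```

Call:
{"api": "drive_tool", "payload": {"rows": [{"offset": [-0.09, 0.16, 0], "rotation": [0, 0, 0], "claw": 0.8}, {"offset": [-0.18, 0.32, 0], "rotation": [0, 0, 0], "claw": 0.8}, {"offset": [-0.27, 0.48, 0], "rotation": [0, 0, 0], "claw": 0.8}, {"offset": [-0.36, 0.64, 0], "rotation": [0, 0, 0], "claw": 0.8}, {"offset": [-0.43, 0.76, 0], "rotation": [0, 0, 0], "claw": 0.8}, {"offset": [-0.46, 0.81, 0], "rotation": [0, 0, 0], "claw": 0.8}, {"offset": [-0.46, 0.81, 0], "rotation": [0, 0, 0], "claw": 0.8}, {"offset": [-0.46, 0.81, 0], "rotation": [0, 0, 0], "claw": 0.8}]}}

```text
clock: 39.05
tcp_pos: [0.5786, -0.112, 0.1355]
orientation: [-2.905, -1.194, 0.0]
contact_force: [0.6, 0.3, -0.4]
grip_width: 0.0682
gripper_force: 0.0
```

```bash
python3 t.py .6167 -.2487 .135 35.6; python3 chk.py
```

```text
off [-0.4601  0.8263  0.0024] rot [-3.000e-04 -4.000e-04 -7.061e-01] | t 39.05 tcp [ 0.5786 -0.112   0.1355] q [ 0.36  0.44 -0.35  1.81  0.19  0.92 -0.87] F [ 0.6  0.3 -0.4] w 0.0682 0.0
top [185. 190.] 209 [0.5967 0.2468] rgb [124. 207. 129.] zmax 0.09476266131693357
top [206. 213.] 233 [0.5527 0.2025] rgb [116. 149. 215.] zmax 0.0943830054486317
top [228. 238.] 222 [0.5062 0.1582] rgb [246. 118. 110.] zmax 0.09446473115505365
scene [362. 138.] 93 [0.5069 0.1583] rgb [201.  74.  67.] zmax 0.09648839534508566
scene [386. 140.] 92 [0.5542 0.2027] rgb [ 77. 113. 174.] zmax 0.09446788961421473
scene [409. 142.] 90 [0.5974 0.2461] rgb [ 82. 162.  99.] zmax 0.09379867538894554
scene [246. 224.] 174 [ 0.6177 -0.249 ] rgb [230. 225. 217.] zmax 0.09411316155458123
```

Red stands in cell 3. Now white.

Call:
{"api": "drive_tool", "payload": {"rows": [{"offset": [-0.04, 0.06, 0], "rotation": [0, 0, -0.05], "claw": 0.8}, {"offset": [-0.09, 0.15, 0], "rotation": [0, 0, -0.11], "claw": 0.8}, {"offset": [-0.14, 0.24, 0], "rotation": [0, 0, -0.17], "claw": 0.8}, {"offset": [-0.19, 0.33, 0], "rotation": [0, 0, -0.23], "claw": 0.8}, {"offset": [-0.24, 0.42, 0], "rotation": [0, 0, -0.29], "claw": 0.8}, {"offset": [-0.29, 0.51, 0], "rotation": [0, 0, -0.35], "claw": 0.8}, {"offset": [-0.34, 0.6, 0], "rotation": [0, 0, -0.41], "claw": 0.8}, {"offset": [-0.38, 0.68, 0], "rotation": [0, 0, -0.47], "claw": 0.8}, {"offset": [-0.41, 0.74, 0], "rotation": [0, 0, -0.53], "claw": 0.8}, {"offset": [-0.44, 0.79, 0], "rotation": [0, 0, -0.59], "claw": 0.8}, {"offset": [-0.455, 0.82, 0], "rotation": [0, 0, -0.65], "claw": 0.8}, {"offset": [-0.46, 0.826, 0], "rotation": [0, 0, -0.7], "claw": 0.8}, {"offset": [-0.46, 0.826, 0], "rotation": [0, 0, -0.706], "claw": 0.8}, {"offset": [-0.46, 0.826, 0], "rotation": [0, 0, -0.706], "claw": 0.8}, {"offset": [-0.46, 0.826, 0], "rotation": [0, 0, -0.706], "claw": 0.8}, {"offset": [-0.46, 0.826, 0], "rotation": [0, 0, -0.706], "claw": 0.8}]}}

```text
clock: 40.48
tcp_pos: [0.6173, -0.2483, 0.1358]
orientation: [1.437, 2.794, 0.0]
contact_force: [-0.4, -0.5, -0.2]
grip_width: 0.068
gripper_force: 0.0
```

```bash
python3 t.py .6167 -.2487 .0045 35.6
```

```text
off [ 2.000e-04 -4.600e-03  8.752e-01] rot [ 0.0001  0.     -0.0004] | t 40.48 tcp [ 0.6173 -0.2483  0.1358] q [ 0.72  0.61 -0.62  1.61  0.39  1.05  0.6 ] F [-0.4 -0.5 -0.2] w 0.068 0.0
```

Call:
{"api": "drive_tool", "payload": {"rows": [{"offset": [0, -0.004, 0.06], "rotation": [0, 0, 0], "claw": 0.7}, {"offset": [0, -0.004, 0.16], "rotation": [0, 0, 0], "claw": 0.7}, {"offset": [0, -0.004, 0.28], "rotation": [0, 0, 0], "claw": 0.7}, {"offset": [0, -0.004, 0.4], "rotation": [0, 0, 0], "claw": 0.7}, {"offset": [0, -0.004, 0.52], "rotation": [0, 0, 0], "claw": 0.7}, {"offset": [0, -0.004, 0.63], "rotation": [0, 0, 0], "claw": 0.7}, {"offset": [0, -0.004, 0.72], "rotation": [0, 0, 0], "claw": 0.7}, {"offset": [0, -0.004, 0.79], "rotation": [0, 0, 0], "claw": 0.7}, {"offset": [0, -0.004, 0.84], "rotation": [0, 0, 0], "claw": 0.65}, {"offset": [0, -0.004, 0.87], "rotation": [0, 0, 0], "claw": 0.6}, {"offset": [0, -0.004, 0.875], "rotation": [0, 0, 0], "claw": 0.6}, {"offset": [0, -0.004, 0.875], "rotation": [0, 0, 0], "claw": 0.6}, {"offset": [0, -0.004, 0.875], "rotation": [0, 0, 0], "claw": 0.6}]}}

```text
clock: 41.57
tcp_pos: [0.6173, -0.2499, 0.0052]
orientation: [1.436, 2.793, 0.0]
contact_force: [-0.5, 0.8, -0.1]
grip_width: 0.0513
gripper_force: 0.0
```

Call:
{"api": "drive_tool", "payload": {"rows": [{"offset": [0, 0, 0], "rotation": [0, 0, 0], "claw": 0.5}, {"offset": [0, 0, 0], "rotation": [0, 0, 0], "claw": 0.42}, {"offset": [0, 0, 0], "rotation": [0, 0, 0], "claw": 0.36}, {"offset": [0, 0, 0], "rotation": [0, 0, 0], "claw": 0.32}, {"offset": [0, 0, 0], "rotation": [0, 0, 0], "claw": 0.28}, {"offset": [0, 0, 0], "rotation": [0, 0, 0], "claw": 0.2}, {"offset": [0, 0, 0], "rotation": [0, 0, 0], "claw": 0}, {"offset": [0, 0, 0], "rotation": [0, 0, 0], "claw": 0}, {"offset": [0, 0, 0], "rotation": [0, 0, 0], "claw": 0}]}}

```text
clock: 42.32
tcp_pos: [0.6168, -0.25, 0.0049]
orientation: [1.436, 2.793, -0.0]
contact_force: [-1.5, 0.0, 5.5]
grip_width: 0.0264
gripper_force: 46.9
```

Call:
{"api": "drive_tool", "payload": {"rows": [{"offset": [0, 0, -0.03], "rotation": [0, 0, 0], "claw": 0}, {"offset": [0, 0, -0.08], "rotation": [0, 0, 0], "claw": 0}, {"offset": [0, 0, -0.16], "rotation": [0, 0, 0], "claw": 0}, {"offset": [0, 0, -0.26], "rotation": [0, 0, 0], "claw": 0}, {"offset": [0, 0, -0.38], "rotation": [0, 0, 0], "claw": 0}, {"offset": [0, 0, -0.5], "rotation": [0, 0, 0], "claw": 0}, {"offset": [0, 0, -0.62], "rotation": [0, 0, 0], "claw": 0}, {"offset": [0, 0, -0.72], "rotation": [0, 0, 0], "claw": 0}, {"offset": [0, 0, -0.8], "rotation": [0, 0, 0], "claw": 0}, {"offset": [0, 0, -0.85], "rotation": [0, 0, 0], "claw": 0}, {"offset": [0, 0, -0.87], "rotation": [0, 0, 0], "claw": 0}, {"offset": [0, 0, -0.87], "rotation": [0, 0, 0], "claw": 0}]}}

```text
clock: 43.32
tcp_pos: [0.6168, -0.2498, 0.1354]
orientation: [1.436, 2.793, -0.0]
contact_force: [0.2, -0.3, -3.1]
grip_width: 0.0259
gripper_force: 47.8
```

```bash
python3 t.py .4612 .1121 .135 -45.3 .56 -.12 .135 -45.3
```

```text
off [2.5655e+00 5.6050e-01 1.3000e-03] rot [4.000e-04 2.000e-04 7.059e-01] | t 43.32 tcp [ 0.6168 -0.2498  0.1354] q [ 0.72  0.61 -0.62  1.61  0.39  1.05  0.6 ] F [ 0.2 -0.3 -3.1] w 0.0259 47.8
off [0.9239 0.1957 0.0023] rot [4.000e-04 2.000e-04 7.059e-01] | t 43.32 tcp [ 0.6168 -0.2498  0.1354] q [ 0.72  0.61 -0.62  1.61  0.39  1.05  0.6 ] F [ 0.2 -0.3 -3.1] w 0.0259 47.8
```

Call:
{"api": "drive_tool", "payload": {"rows": [{"offset": [0.03, 0.01, 0], "rotation": [0, 0, 0], "claw": 0}, {"offset": [0.09, 0.02, 0], "rotation": [0, 0, 0], "claw": 0}, {"offset": [0.18, 0.04, 0], "rotation": [0, 0, 0], "claw": 0}, {"offset": [0.28, 0.06, 0], "rotation": [0, 0, 0], "claw": 0}, {"offset": [0.38, 0.08, 0], "rotation": [0, 0, 0], "claw": 0}, {"offset": [0.48, 0.1, 0], "rotation": [0, 0, 0], "claw": 0}, {"offset": [0.58, 0.12, 0], "rotation": [0, 0, 0], "claw": 0}, {"offset": [0.68, 0.145, 0], "rotation": [0, 0, 0], "claw": 0}, {"offset": [0.76, 0.16, 0], "rotation": [0, 0, 0], "claw": 0}, {"offset": [0.82, 0.175, 0], "rotation": [0, 0, 0], "claw": 0}, {"offset": [0.85, 0.18, 0], "rotation": [0, 0, 0], "claw": 0}]}}

```text
clock: 44.23
tcp_pos: [0.5639, -0.1285, 0.135]
orientation: [-1.434, -2.795, -0.0]
contact_force: [-0.3, 0.1, -2.6]
grip_width: 0.0267
gripper_force: 47.8
```

Call:
{"api": "drive_tool", "payload": {"rows": [{"offset": [0.02, 0.01, 0], "rotation": [0, 0, 0.02], "claw": 0}, {"offset": [0.07, 0.02, 0], "rotation": [0, 0, 0.06], "claw": 0}, {"offset": [0.13, 0.03, 0], "rotation": [0, 0, 0.11], "claw": 0}, {"offset": [0.2, 0.04, 0], "rotation": [0, 0, 0.16], "claw": 0}, {"offset": [0.27, 0.06, 0], "rotation": [0, 0, 0.21], "claw": 0}, {"offset": [0.34, 0.07, 0], "rotation": [0, 0, 0.26], "claw": 0}, {"offset": [0.41, 0.09, 0], "rotation": [0, 0, 0.31], "claw": 0}, {"offset": [0.48, 0.1, 0], "rotation": [0, 0, 0.36], "claw": 0}, {"offset": [0.55, 0.12, 0], "rotation": [0, 0, 0.41], "claw": 0}, {"offset": [0.62, 0.13, 0], "rotation": [0, 0, 0.46], "claw": 0}, {"offset": [0.69, 0.15, 0], "rotation": [0, 0, 0.51], "claw": 0}, {"offset": [0.76, 0.16, 0], "rotation": [0, 0, 0.56], "claw": 0}, {"offset": [0.82, 0.175, 0], "rotation": [0, 0, 0.61], "claw": 0}, {"offset": [0.88, 0.185, 0], "rotation": [0, 0, 0.65], "claw": 0}, {"offset": [0.92, 0.195, 0], "rotation": [0, 0, 0.68], "claw": 0}, {"offset": [0.95, 0.2, 0], "rotation": [0, 0, 0.7], "claw": 0}, {"offset": [0.95, 0.2, 0], "rotation": [0, 0, 0.706], "claw": 0}, {"offset": [0.95, 0.2, 0], "rotation": [0, 0, 0.706], "claw": 0}, {"offset": [0.95, 0.2, 0], "rotation": [0, 0, 0.706], "claw": 0}]}}

```text
clock: 45.82
tcp_pos: [0.5062, 0.0025, 0.1349]
orientation: [2.905, 1.195, 0.0]
contact_force: [0.4, -0.0, -3.6]
grip_width: 0.0264
gripper_force: 47.8
```

```bash
python3 t.py .4612 .1121 .135 -45.3
```

```text
off [ 0.3012 -0.7301 -0.0008] rot [ 0.0002 -0.      0.0002] | t 45.82 tcp [0.5062 0.0025 0.1349] q [ 0.24  0.32 -0.44  2.    0.18  0.85 -1.09] F [ 0.4 -0.  -3.6] w 0.0264 47.8
```

Call:
{"api": "drive_tool", "payload": {"rows": [{"offset": [0.01, -0.03, 0], "rotation": [0, 0, 0], "claw": 0}, {"offset": [0.03, -0.07, 0], "rotation": [0, 0, 0], "claw": 0}, {"offset": [0.06, -0.14, 0], "rotation": [0, 0, 0], "claw": 0}, {"offset": [0.1, -0.23, 0], "rotation": [0, 0, 0], "claw": 0}, {"offset": [0.13, -0.32, 0], "rotation": [0, 0, 0], "claw": 0}, {"offset": [0.17, -0.42, 0], "rotation": [0, 0, 0], "claw": 0}, {"offset": [0.21, -0.52, 0], "rotation": [0, 0, 0], "claw": 0}, {"offset": [0.25, -0.61, 0], "rotation": [0, 0, 0], "claw": 0}, {"offset": [0.28, -0.68, 0], "rotation": [0, 0, 0], "claw": 0}, {"offset": [0.295, -0.72, 0], "rotation": [0, 0, 0], "claw": 0}, {"offset": [0.3, -0.73, 0], "rotation": [0, 0, 0], "claw": 0}, {"offset": [0.3, -0.73, 0], "rotation": [0, 0, 0], "claw": 0}, {"offset": [0.3, -0.73, 0], "rotation": [0, 0, 0], "claw": 0}, {"offset": [0.3, -0.73, 0], "rotation": [0, 0, 0], "claw": 0}]}}

```text
clock: 46.98
tcp_pos: [0.4611, 0.1117, 0.1348]
orientation: [2.906, 1.193, -0.0]
contact_force: [-0.0, -0.8, -2.8]
grip_width: 0.0264
gripper_force: 47.8
```

```bash
python3 t.py .4612 .1121 .0075 -45.3
```

```text
off [ 0.0025 -0.0013  0.8486] rot [ 0.0001  0.0001 -0.0007] | t 46.98 tcp [0.4611 0.1117 0.1348] q [ 0.06  0.28 -0.5   2.07  0.18  0.83 -1.34] F [-0.  -0.8 -2.8] w 0.0264 47.8
```

Call:
{"api": "drive_tool", "payload": {"rows": [{"offset": [-0.004, 0.003, 0], "rotation": [0, 0, 0], "claw": 0}, {"offset": [-0.004, 0.003, 0.02], "rotation": [0, 0, 0], "claw": 0}, {"offset": [-0.004, 0.003, 0.08], "rotation": [0, 0, 0], "claw": 0}, {"offset": [-0.004, 0.003, 0.16], "rotation": [0, 0, 0], "claw": 0}, {"offset": [-0.004, 0.003, 0.26], "rotation": [0, 0, 0], "claw": 0}, {"offset": [-0.004, 0.003, 0.36], "rotation": [0, 0, 0], "claw": 0}, {"offset": [-0.004, 0.003, 0.46], "rotation": [0, 0, 0], "claw": 0}, {"offset": [-0.004, 0.003, 0.55], "rotation": [0, 0, 0], "claw": 0}, {"offset": [-0.004, 0.003, 0.63], "rotation": [0, 0, 0], "claw": 0}, {"offset": [-0.004, 0.003, 0.7], "rotation": [0, 0, 0], "claw": 0}, {"offset": [-0.004, 0.003, 0.76], "rotation": [0, 0, 0], "claw": 0}, {"offset": [-0.004, 0.003, 0.8], "rotation": [0, 0, 0], "claw": 0}, {"offset": [-0.004, 0.003, 0.825], "rotation": [0, 0, 0], "claw": 0}, {"offset": [-0.004, 0.003, 0.84], "rotation": [0, 0, 0], "claw": 0}, {"offset": [-0.004, 0.003, 0.848], "rotation": [0, 0, 0], "claw": 0}, {"offset": [-0.004, 0.003, 0.848], "rotation": [0, 0, 0], "claw": 0}, {"offset": [-0.004, 0.003, 0.848], "rotation": [0, 0, 0], "claw": 0}]}}

```text
clock: 48.4
tcp_pos: [0.461, 0.1119, 0.008]
orientation: [2.906, 1.194, 0.001]
contact_force: [-0.4, -0.1, -2.8]
grip_width: 0.0264
gripper_force: 47.8
```

```bash
python3 t.py .4612 .1121 .0058 -45.3
```

```text
off [ 0.0017 -0.0002  0.0147] rot [ 0.0002 -0.0003 -0.0001] | t 48.4 tcp [0.461  0.1119 0.008 ] q [-0.04  0.49 -0.4   2.15  0.36  0.56 -1.49] F [-0.4 -0.1 -2.8] w 0.0264 47.8
```

Call:
{"api": "drive_tool", "payload": {"rows": [{"offset": [0, 0, 0.006], "rotation": [0, 0, 0], "claw": 0}, {"offset": [0, 0, 0.012], "rotation": [0, 0, 0], "claw": 0}, {"offset": [0, 0, 0.016], "rotation": [0, 0, 0], "claw": 0}, {"offset": [0, 0, 0.016], "rotation": [0, 0, 0], "claw": 0}, {"offset": [0, 0, 0.016], "rotation": [0, 0, 0], "claw": 0}]}}

```text
clock: 48.82
tcp_pos: [0.4612, 0.1121, 0.0058]
orientation: [2.905, 1.194, 0.002]
contact_force: [-2.1, -0.4, 5.7]
grip_width: 0.0263
gripper_force: 47.2
```

Call:
{"api": "drive_tool", "payload": {"rows": [{"offset": [0, 0, 0], "rotation": [0, 0, 0], "claw": 0.32}, {"offset": [0, 0, 0], "rotation": [0, 0, 0], "claw": 0.36}, {"offset": [0, 0, 0], "rotation": [0, 0, 0], "claw": 0.42}, {"offset": [0, 0, 0], "rotation": [0, 0, 0], "claw": 0.5}, {"offset": [0, 0, 0], "rotation": [0, 0, 0], "claw": 0.6}, {"offset": [0, 0, 0], "rotation": [0, 0, 0], "claw": 0.6}]}}

```text
clock: 49.32
tcp_pos: [0.4606, 0.1117, 0.0051]
orientation: [-2.906, -1.194, 0.0]
contact_force: [0.1, -0.5, 0.3]
grip_width: 0.051
gripper_force: 0.0
```

Call:
{"api": "drive_tool", "payload": {"rows": [{"offset": [0, 0, -0.04], "rotation": [0, 0, 0], "claw": 0.65}, {"offset": [0, 0, -0.12], "rotation": [0, 0, 0], "claw": 0.8}, {"offset": [0, 0, -0.25], "rotation": [0, 0, 0], "claw": 0.8}, {"offset": [0, 0, -0.4], "rotation": [0, 0, 0], "claw": 0.8}, {"offset": [0, 0, -0.55], "rotation": [0, 0, 0], "claw": 0.8}, {"offset": [0, 0, -0.7], "rotation": [0, 0, 0], "claw": 0.8}, {"offset": [0, 0, -0.82], "rotation": [0, 0, 0], "claw": 0.8}, {"offset": [-0.02, 0.06, -0.87], "rotation": [0, 0, 0], "claw": 0.8}, {"offset": [-0.06, 0.16, -0.87], "rotation": [0, 0, 0], "claw": 0.8}, {"offset": [-0.12, 0.3, -0.87], "rotation": [0, 0, 0], "claw": 0.8}, {"offset": [-0.18, 0.44, -0.87], "rotation": [0, 0, 0], "claw": 0.8}, {"offset": [-0.24, 0.58, -0.87], "rotation": [0, 0, 0], "claw": 0.8}, {"offset": [-0.29, 0.7, -0.87], "rotation": [0, 0, 0], "claw": 0.8}, {"offset": [-0.3, 0.73, -0.87], "rotation": [0, 0, 0], "claw": 0.8}, {"offset": [-0.3, 0.73, -0.87], "rotation": [0, 0, 0], "claw": 0.8}, {"offset": [-0.3, 0.73, -0.87], "rotation": [0, 0, 0], "claw": 0.8}, {"offset": [-0.3, 0.73, -0.87], "rotation": [0, 0, 0], "claw": 0.8}]}}

```text
clock: 50.73
tcp_pos: [0.5052, 0.0038, 0.1359]
orientation: [-2.904, -1.197, -0.0]
contact_force: [0.4, 0.4, 0.5]
grip_width: 0.0684
gripper_force: 0.0
```

```bash
python3 chk.py
python3 - <<'E'
from bench import *; import cv2
f=grab_frame("scene"); cv2.imwrite("pics/s7.png",f["frame"][:,:,::-1])
E
```

```text
top [185. 190.] 209 [0.5966 0.2467] rgb [124. 208. 130.] zmax 0.09484599367054888
top [206. 213.] 231 [0.5527 0.2026] rgb [118. 151. 218.] zmax 0.09483615013360627
top [228. 238.] 221 [0.506  0.1583] rgb [246. 120. 111.] zmax 0.0940945787568734
top [246. 263.] 87 [0.4596 0.1221] rgb [252. 251. 250.] zmax 0.09411430005652953
scene [338. 136.] 87 [0.4621 0.1142] rgb [219. 214. 205.] zmax 0.095965904553039
scene [362. 138.] 91 [0.5069 0.1584] rgb [200.  73.  66.] zmax 0.09507070230660468
scene [386. 140.] 90 [0.5543 0.203 ] rgb [ 77. 112. 172.] zmax 0.09433047014743619
scene [410. 142.] 91 [0.5977 0.2461] rgb [ 80. 159.  97.] zmax 0.0955630168667347
```

View pics/s7.png

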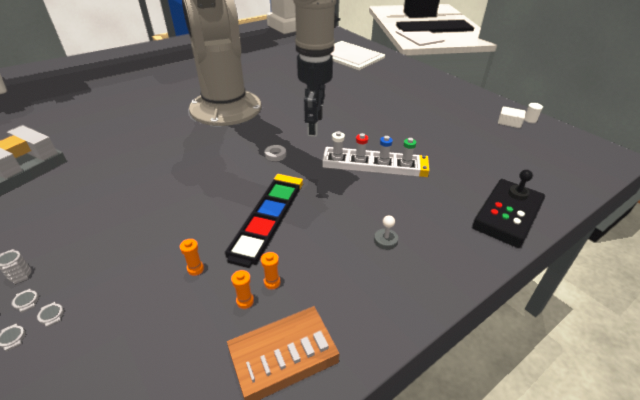

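The picture shows all four parts upright in the rack: green nearest the yellow end at (410,143), then blue (386,141), red (362,139) and white (338,137). The sphere at (388,225) has not moved and the gripper is clear.

```bash
python3 -c "
from bench import *
print(hand_in())"
```

```text
the job is handed in; nothing more can be done
None
```

The job is handed in at about 51 s of the 112 s: all four parts stand upright in the rack, in order green, blue, red, white from the yellow end, and the reference sphere and orange look-alikes were not touched.

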